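Put the press tools back on their rests

ROBOT

A 7-joint arm with a two-finger parallel gripper is mounted at the origin on a cart in front of the work surface, level with it; the furniture and walls round the work are solid. World frame = base frame: x ahead of the robot, y to its left, z up, the work surface at z = 0. Lengths are in m, angles in rad, forces in N, time in s.
With the tool pointing down it reaches from about 0.35 to 0.9 m from the base axis. Payload 8.1 kg.
Tool frame: the origin (TCP) lies at the very end of the fingers, on their centre line; the grasp point (between the pads) lies 19 mm behind it (robot.grasp_offset is the distance from the TCP to the grasp point, in m); z points along the fingers, y is the line along which they close (so a half turn about z gives the same grasp; the last joint's range is limited). The gripper opens to 85 mm and grips with 20 to 120 N. Pads are 22 mm wide; open, the fingers measure 114 mm over their backs; the gripper's body (76 mm by 85 mm) begins 54 mm behind the grasp point. The pads swing forward as they close: fully open they stand 13 mm farther back than shut.
Start: joints at [-1.438, 0.434, 0.025, 1.573, -0.012, 1.134, -0.075], TCP at [0.146, 0.608, 0.231] pointing down, gripper open.
Joint ranges: [-2.62, 2.62], [-0.44, 2.09], [-1.27, 1.32], [0.08, 2.57], [-1.32, 4.46], [0.12, 2], [-2.74, 2.74]. Speed limits (rad/s): [2.22, 2.22, 3.01, 3.01, 3.14, 3.14, 3.14].

INTERFACE

Orientations are given as a rotation vector (axis times angle).
In Python, from bench import robot gives the robot as it stands.
- The arm moves only by the shell command python3 -m crank 'ROWS' [FORCE]. ROWS is JSON, a list that holds one entry, the list of rows, each a list of 7 numbers: the shift along the tool's x, y, z in units of 300 mm (1.0 is 300 mm), then the turn, a rotation vector about the tool's x, y, z in units of 90 degrees (1.0 is 90 degrees), then the closure, from -1 (fully open) to 1 (shut). A call has exactly 5 rows; each row is the pose to reach, as a shift and turn from the pose commanded when the call began, along the tool's axes at that moment; what a row does not reach only later rows make up. A row lasts 1/12 s, in which the tool goes at most 41.7 mm and 7.16 degrees, less where a joint would pass 70% of its speed; a pose out of reach is approached as far as the arm can. A call with a number of a shift or a turn outside -1 to 1 is refused whole. A call with a gripper value outside its range is refused whole. The fingers move at their own pace and stop on an object; FORCE is the grip in N (left out, the last holds). Time passes only in rows, so rows that repeat a pose let the fingers close, or fill a call up. It gives the time, the measured TCP pose, the force, the opening and the grip force at its end, in the units of the state.
- robot.state(): the state, without advancing time (a new reading comes with each control period).
- robot.read_camera(name): name is "scene" or "top" or "wrist"; returns the picture (480x640x3 uint8, blue, green, red); there is no depth.
- robot.camera_info(name): a dict with "vfov" (degrees; the focal length in pixels is half the picture's height over the tangent of half this angle, whatever the lens; pixels are square), "cx", "cy" (the principal point, pixels), "cam_to_world" (4x4, takes a point from camera to world coordinates). Camera axes: x right, y up, looking along -z (the intrinsics and any distortion apply to the point x, -y, -z); pixel columns grow to the right and rows downward; lengths in m; the calibration is good to about 2 mm. A picture is of the moment at which its call begins: read the wrist's pose just before it. camera_info takes no time and is no camera call; for the wrist camera it gives the pose at the moment of the call.
- robot.job_done(): hands the job in; it is judged then, once.
The state is a dict: "t": time; "joint_positions": joint angles; "dq": joint speeds; "joint_torque": joint torques, N m; "tcp_pos": TCP position; "ee_rot": TCP orientation; "wrist_force": force on the tool from outside, world axes, zero at the start; "wrist_torque": the same for the moment, N m; "width": finger opening in m; "grip_force": force on a finger pad.
Only numpy, scipy, OpenCV 4.12 (cv2) and the standard library are available. Lean on these libraries where they do the work, as an engineer would, in place of code of your own. Each camera call takes 0.05 s, during which the arm holds its last target. There are 200 camera calls.

TASK

The bench has to be clear before the next press run: put the four handled tools back on the black tool rack, each lying fully down in its own rest, in any order. The red-capped marker goes in the red cradles and the black-capped marker in the black cradles (either way round), the screwdriver in the yellow rest with its handle in the wide cradle and its shaft in the narrow one, and the brush in the blue rest, bristles down in the shallow tray and handle in the cradle. Leave the amber tape roll and the screw jar where they are.

Things in the scene. Friction and masses are not known exactly. Their poses are not given: they have to be found in the camera images.
- screwdriver_grip (a point): screwdriver, red handle 32 mm thick, steel shaft 6 mm, 203 mm long, 85 g, lying on the bench. Point on the handle's axis 16.5 mm above the bench; grip across x here. Axes: y along it from blade to handle (handle y -33 to +66 mm, blade tip y -136 mm), x across, z up at the start.
- marker_red_grip (a point): felt marker, white barrel (13 mm), red cap (15 mm), 134 mm long, 16 g, lying on the bench. Point on its axis at mid-length, 7 mm above the bench; grip across x here. Axes: y along it away from the cap (cap at y -67 to -20 mm; its clip, y -55 to -25, stands 3 mm proud), x across, z up at the start.
- marker_black_grip (a point): felt marker, white barrel (13 mm), black cap (15 mm), 134 mm long, 16 g, lying on the bench. Point on its axis at mid-length, 7 mm above the bench; grip across x here. Axes: y along it away from the cap (cap at y -67 to -20 mm; its clip, y -55 to -25, stands 3 mm proud), x across, z up at the start.
- brush_grip (a point): wooden lint brush lying bristles down, 158 mm long, 32 mm high, 50 g. Point in the handle near the head, 26 mm above the underside; handle here 24 mm wide, 12 mm thick; grip across x here. Axes: y along it to the handle end (67 mm ahead), x across, z up. Head 40 mm wide, y -91 to -12 mm; bristles 34 mm wide, y -87 to -35 mm, 20 mm high.
- screwdriver_rest_seat (a point): seat point of the yellow rest: wide V cradle (mouth 44 mm, edges 2.5 mm below this point) at y +43 mm for the handle, narrow one (mouth 30 mm, edges level with it) at y -97 mm for the shaft. The screwdriver fully down has its grip point here and its y along the rest's y. Axes: y to the rest's robot end, z up. Fixed; free 21 mm deep between the supports. Rests 62 mm apart, order varies.
- red_rest_seat (a point): seat point of the rest with two red V cradles (10 mm thick, mouths 30 mm wide, edges 4 mm above this point) 45 mm either side of it along y. The red-capped marker fully down has its mid-point here, along y, either way round. Axes: y to the rest's robot end, z up. Fixed; free 21 mm deep between the supports. Rests 62 mm apart, order varies.
- black_rest_seat (a point): seat point of the rest with two black V cradles (10 mm thick, mouths 30 mm wide, edges 4 mm above this point) 45 mm either side of it along y. The black-capped marker fully down has its mid-point here, along y, either way round. Axes: y to the rest's robot end, z up. Fixed; free 21 mm deep between the supports. Rests 62 mm apart, order varies.
- brush_rest_seat (a point): seat point of the blue rest: bristle tray (52 mm wide inside, floor 26 mm below this point, rim 9 mm, y -102 to -27 mm), cradle (floor 41 mm wide, 6.5 mm below it) at y +48 mm for the handle. The brush fully down has its grip point here and its y along the rest's y. Axes: y to the rest's robot end, z up. Fixed; free 21 mm deep between the supports. Rests 62 mm apart, order varies.
- heat_tape: amber tape roll lying flat, 74 mm across, 19 mm high, a bystander at the back right; origin at the centre of its underside
- screw_jar: white glass jar of screws with a lid, 70 mm across, 58 mm high, a bystander at the back left; origin at the centre of its underside

How it is judged:
By the outcome, as a careful person would: the job done as asked, in the order asked, and still so for the second after the job is handed in, with the robot touching nothing.
It also fails if it takes over 109 s, if anything falls off the work surface, if the arm or the gripper's body presses on something with over 40 N, if the wrist force passes 120 N, or if a joint passes its speed limit or range.

## Working session

There is one attempt and no reset: what is moved stays moved. The work goes in short steps, Python scripts to look and compute and a shell command to move; the robot and the scene stay as the last step left them, time stands still between calls to the robot, and variables do not carry over. Pictures are saved under pics/ and viewed, at most 14 in all, crops included, and the job is handed in when it is done.

```bash
ls; mkdir -p pics
python3 - <<'E'
from bench import robot
import cv2,numpy as np
np.set_printoptions(precision=4,suppress=True)
for n in ["scene","top","wrist"]:
    i=robot.camera_info(n); print(n,{k:(np.array(v) if k=="cam_to_world" else v) for k,v in i.items()})
    cv2.imwrite(f"pics/{n}0.png",robot.read_camera(n))
print(robot.state())
E
```

```text
pics
scene {'vfov': 57.3236465377112, 'cx': 320.824815176239, 'cy': 239.71946837791333, 'cam_to_world': array([[ 0.7591,  0.3872, -0.5233,  0.0322],
       [-0.6509,  0.4425, -0.6169, -0.6527],
       [-0.0073,  0.8089,  0.5879,  0.6655],
       [ 0.    ,  0.    ,  0.    ,  1.    ]])}
top {'vfov': 45.20005900219978, 'cx': 313.714683834309, 'cy': 223.349549581923, 'cam_to_world': array([[-0.0135,  0.9948, -0.1007,  0.4389],
       [-0.9998, -0.0151, -0.0149, -0.0083],
       [-0.0163,  0.1005,  0.9948,  1.2673],
       [ 0.    ,  0.    ,  0.    ,  1.    ]])}
wrist {'vfov': 58.456737803050416, 'cx': 312.2943278593753, 'cy': 244.62543502550903, 'cam_to_world': array([[ 0.2333, -0.9224, -0.3079,  0.067 ],
       [ 0.9724,  0.2206,  0.0762,  0.6263],
       [-0.0024, -0.3171,  0.9484,  0.3735],
       [ 0.    ,  0.    ,  0.    ,  1.    ]])}
{'t': 0.15, 'joint_positions': array([-1.4376,  0.435 ,  0.025 ,  1.5739, -0.0116,  1.134 , -0.0751]), 'dq': array([-0.0013, -0.0016, -0.0017, -0.0043, -0.0003, -0.0013,  0.0014]), 'joint_torque': array([  0.0012, -67.0876,   1.0257, -31.6444,   0.0156,   0.0091,
         0.0001]), 'tcp_pos': array([0.146 , 0.6073, 0.2307]), 'ee_rot': array([-0.3697, -3.1198,  0.0017]), 'wrist_force': array([ 0.6489, -0.4968,  0.3358]), 'wrist_torque': array([-0.0684, -0.012 , -0.0088]), 'grip_force': 0.0, 'width': 0.08561637766755258}
```

View pics/top0.png

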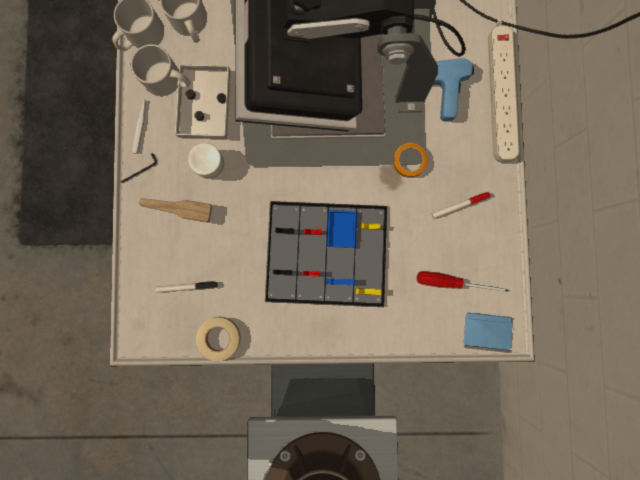

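View pics/scene0.png

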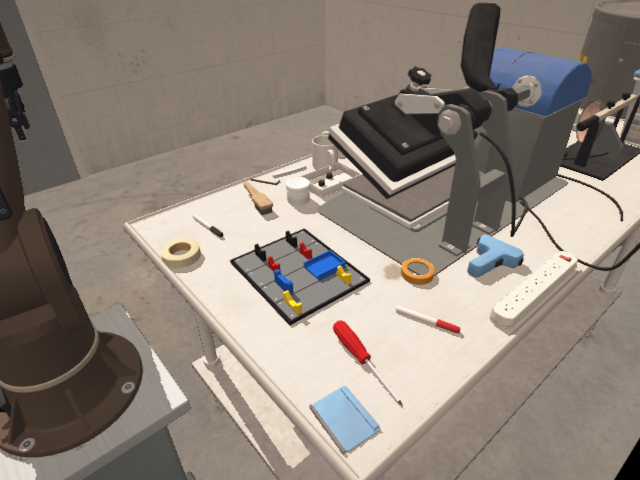

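Rack sits mid-bench: black, red, blue and yellow rests from left to right (cols 284, 313, 343, 371; rows 227–292). Brush is at (180,210), black marker at (190,287), red marker at (462,205) and screwdriver at (455,282).

```bash
cat > h.py <<'E'
from bench import robot
import cv2,numpy as np
from scipy.spatial.transform import Rotation as R
np.set_printoptions(precision=4,suppress=True)
def ray(i,uv):
    f=240/np.tan(np.radians(i["vfov"])/2); T=np.array(i["cam_to_world"])
    d=T[:3,:3]@np.array([(uv[0]-i["cx"])/f,-(uv[1]-i["cy"])/f,-1]); return T[:3,3],d/np.linalg.norm(d)
def cast(i,uv,z):
    o,d=ray(i,uv); return o+d*(z-o[2])/d[2]
def tri(views):
    A=np.zeros((3,3));b=np.zeros(3);L=[]
    for i,uv in views:
        o,d=ray(i,uv);P=np.eye(3)-np.outer(d,d);A+=P;b+=P@o;L.append((o,d))
    p=np.linalg.solve(A,b); return p,max(np.linalg.norm(np.cross(p-o,d)) for o,d in L)
RNG={"red":[(0,150,60),(8,255,255)],"red2":[(172,150,60),(180,255,255)],"yellow":[(22,170,100),(34,255,255)],"blue":[(108,180,60),(125,255,255)]}
def mask(im,c):
    h=cv2.cvtColor(im,cv2.COLOR_BGR2HSV)
    if c=="red": return cv2.inRange(h,*RNG["red"])|cv2.inRange(h,*RNG["red2"])
    if c=="black": return cv2.inRange(h,(0,0,0),(180,255,40))
    if c=="wood": return cv2.inRange(h,(8,75,60),(20,160,220))
    return cv2.inRange(h,*RNG[c])
def blobs(m,amin=15):
    n,l,s,c=cv2.connectedComponentsWithStats(m)
    return [(s[k,4],c[k],s[k,:4],l==k) for k in range(1,n) if s[k,4]>=amin]
def pca(m):
    p=np.argwhere(m)[:,::-1].astype(float);c=p.mean(0);w,v=np.linalg.eigh(np.cov((p-c).T));d=v[:,1];t=(p-c)@d
    return c,c+d*t.min(),c+d*t.max()
def plan(pos,yaw=None,n=None,pr=True):
    """pos: TCP target; yaw: direction (rad) of the tool y axis, mod pi; prints per-call deltas"""
    s=robot.state();p=np.array(s["tcp_pos"]);r=R.from_rotvec(s["ee_rot"])
    if yaw is None: y=r.as_matrix()[:,1];yaw=np.arctan2(y[1],y[0])
    cands=[]
    for a in (yaw,yaw+np.pi):
        Y=np.array([np.cos(a),np.sin(a),0]);Z=np.array([0,0,-1.]);M=R.from_matrix(np.c_[np.cross(Y,Z),Y,Z])
        cands.append(((r.inv()*M).as_rotvec(),M,s["joint_positions"][6]))
    cands.sort(key=lambda c:np.linalg.norm(c[0]))
    for rv,M,j in cands[:2]:
        k=n or int(max(np.ceil(np.linalg.norm(pos-p)/.2),np.ceil(np.degrees(np.linalg.norm(rv))/34)))
        print("turn deg",np.degrees(rv),"j7",j,"dist",np.linalg.norm(pos-p))
        for q in range(k):
            rq=r*R.from_rotvec(rv*q/k); print("  ",np.round(np.r_[rq.inv().apply((pos-p)/k)/.3,rv/k/(np.pi/2)],3).tolist())
E
python3 - <<'E'
from h import *
I={n:robot.camera_info(n) for n in("top","scene")};im={n:cv2.imread(f"pics/{n}0.png") for n in I}
for c in("red","yellow","blue","black","wood"):
    for n in I:
        print(c,n)
        for a,ce,bb,_ in blobs(mask(im[n],c)):
            if a<2500: print("  ",a,ce.round(1),bb, cast(I[n],ce,0.02)[:2])
E
```

```text
red top
   46 [502.2  37. ] [498  35  10   5] [ 0.9773 -0.4168]
   125 [479.4 197.3] [470 192  20  12] [ 0.6165 -0.3507]
   86 [312.5 231.2] [304 229  18   6] [0.548  0.0132]
   85 [311.  272.9] [302 271  19   5] [0.4579 0.0175]
   549 [439.  279.7] [417 271  46  17] [ 0.4397 -0.2569]
red scene
   122 [305.2 250.8] [300 242  12  17] [0.5485 0.0149]
   93 [272.7 263.8] [268 256  12  15] [0.4604 0.0259]
   661 [350.7 341. ] [333 321  37  43] [ 0.4367 -0.2607]
   147 [447.6 326.1] [437 320  23  13] [ 0.6064 -0.3581]
yellow top
   95 [370. 226.] [361 223  19   6] [ 0.5575 -0.1118]
   143 [368.7 291.1] [356 288  26   7] [ 0.4172 -0.1056]
yellow scene
   16 [584.6  58.8] [583  56   4   6] [2.8706 0.3648]
   137 [343.6 275.4] [337 266  14  18] [ 0.5565 -0.1125]
   184 [292.  302.7] [284 291  18  23] [ 0.4157 -0.1057]
blue top
   16 [328.5 219.6] [328 215   3  11] [ 0.5728 -0.022 ]
   15 [354.6 235.3] [352 230   4  12] [ 0.5378 -0.078 ]
   17 [332.4 279.2] [326 279  14   3] [ 0.4436 -0.0282]
blue scene
   669 [324.1 264.3] [305 250  41  30] [ 0.5494 -0.054 ]
   209 [283.1 281.4] [275 270  18
[... 3153 characters left out ...]
 [ 0.7029 -0.2034]
   989 [180.7 208.2] [138 198  74  24] [0.6029 0.301 ]
   1197 [217.6 338.5] [196 317  45  44] [0.3209 0.2191]
   252 [277.8 473.9] [266 466  25  14] [0.0412 0.0923]
   139 [322.5 473.9] [299 470  48  10] [ 0.0405 -0.0008]
wood scene
   221 [589.9 110.6] [579 101  21  21] [ 2.0398 -0.0187]
   80 [581.8 133.7] [577 128  12  14] [ 1.7693 -0.1048]
   165 [259.2 199.7] [244 183  29  27] [0.601  0.2891]
   176 [179.2 247.1] [169 242  22  13] [0.3252 0.2303]
   285 [182.5 260.6] [162 248  38  20] [0.307  0.1756]
   66 [418.3 264.7] [406 261  24  13] [ 0.7125 -0.1983]
   21 [402.5 274.8] [400 267   8  15] [ 0.6576 -0.1981]
   2239 [ 20.4 340.4] [  0 304  57  83] [-0.0391  0.1546]
```

```bash
python3 -c "
from h import *
plan(np.array([.48,.15,.28]),np.pi/2)"
```

```text
turn deg [ -0.0639  -0.0004 -13.5164] j7 -0.07511727044345878 dist 0.5684631051325392
   [-0.48, -0.407, -0.054, -0.0, -0.0, -0.05]
   [-0.446, -0.444, -0.054, -0.0, -0.0, -0.05]
   [-0.41, -0.477, -0.055, -0.0, -0.0, -0.05]
turn deg [ -0.0006   0.0932 166.4836] j7 -0.07511727044345878 dist 0.5684631051325392
   [-0.288, -0.244, -0.033, -0.0, 0.0, 0.37]
   [-0.375, -0.046, -0.033, -0.0, 0.0, 0.37]
   [-0.339, 0.167, -0.033, -0.0, 0.0, 0.37]
   [-0.191, 0.325, -0.033, -0.0, 0.0, 0.37]
   [0.019, 0.377, -0.033, -0.0, 0.0, 0.37]
```

```bash
python3 -m crank '[[[-0.1,-0.08,-0.01,0,0,-0.01,-1],[-0.2,-0.16,-0.02,0,0,-0.02,-1],[-0.29,-0.24,-0.03,0,0,-0.03,-1],[-0.39,-0.33,-0.04,0,0,-0.04,-1],[-0.48,-0.407,-0.054,0,0,-0.05,-1]]]'
python3 -m crank '[[[-0.09,-0.09,-0.01,0,0,-0.01,-1],[-0.18,-0.18,-0.02,0,0,-0.02,-1],[-0.27,-0.27,-0.03,0,0,-0.03,-1],[-0.36,-0.36,-0.04,0,0,-0.04,-1],[-0.446,-0.444,-0.054,0,0,-0.05,-1]]]'
python3 -m crank '[[[-0.08,-0.1,-0.01,0,0,-0.01,-1],[-0.16,-0.2,-0.02,0,0,-0.02,-1],[-0.25,-0.29,-0.03,0,0,-0.03,-1],[-0.33,-0.38,-0.04,0,0,-0.04,-1],[-0.41,-0.477,-0.055,0,0,-0.05,-1]]]'
python3 -c "
from h import *
plan(np.array([.48,.15,.28]),np.pi/2)"
```

```text
t: 0.57
tcp_pos: [0.2585, 0.4529, 0.2472]
ee_rot: [-0.246, -3.132, 0.002]
wrist_force: [1.1, 0.3, -0.2]
width: 0.0855
grip_force: 0.0
t: 0.98
tcp_pos: [0.3695, 0.3006, 0.2637]
ee_rot: [-0.123, -3.139, 0.0]
wrist_force: [1.6, 0.2, 0.3]
width: 0.0852
grip_force: 0.0
t: 1.4
tcp_pos: [0.4807, 0.149, 0.2802]
ee_rot: [0.001, -3.141, -0.0]
wrist_force: [0.6, 1.7, -0.5]
width: 0.0853
grip_force: 0.0
turn deg [ 0.0079 -0.0159  0.0495] j7 1.2322686903407971 dist 0.0012281225534577745
   [0.002, 0.003, 0.001, 0.0, -0.0, 0.001]
turn deg [   0.0249    0.0124 -179.9505] j7 1.2322686903407971 dist 0.0012281225534577745
   [0.0, 0.001, 0.0, 0.0, 0.0, -0.333]
   [0.0, 0.001, 0.0, 0.0, 0.0, -0.333]
   [-0.0, 0.001, 0.0, 0.0, 0.0, -0.333]
   [-0.001, 0.0, 0.0, 0.0, 0.0, -0.333]
   [-0.001, 0.0, 0.0, 0.0, 0.0, -0.333]
   [-0.001, -0.0, 0.0, 0.0, 0.0, -0.333]
```

Tracking is excellent. Picture here, then a second one further right.

```bash
cat >> h.py <<'E'
def snap(name):
    import pickle
    i=robot.camera_info("wrist");im=robot.read_camera("wrist");cv2.imwrite(f"pics/{name}.png",im);pickle.dump(i,open(f"pics/{name}.pkl","wb"));return i,im
def load(name):
    import pickle
    return pickle.load(open(f"pics/{name}.pkl","rb")),cv2.imread(f"pics/{name}.png")
E
python3 -c "
from h import *
import time;time.sleep(0);snap('w1')"
python3 -m crank '[[[0,-0.11,0,0,0,0,-1],[0,-0.22,0,0,0,0,-1],[0,-0.33,0,0,0,0,-1],[0,-0.45,0,0,0,0,-1],[0,-0.567,0,0,0,0,-1]]]'
python3 -m crank '[[[0,-0.11,0,0,0,0,-1],[0,-0.22,0,0,0,0,-1],[0,-0.33,0,0,0,0,-1],[0,-0.433,0,0,0,0,-1],[0,-0.433,0,0,0,0,-1]]]'
python3 -c "
from h import *
snap('w2')"
```

```text
t: 1.87
tcp_pos: [0.4796, -0.021, 0.2801]
ee_rot: [-0.0, -3.141, -0.0]
wrist_force: [1.6, -0.8, 0.6]
width: 0.0853
grip_force: 0.0
t: 2.28
tcp_pos: [0.4789, -0.1561, 0.2805]
ee_rot: [0.013, 3.141, -0.005]
wrist_force: [-0.6, -0.4, 0.2]
width: 0.0854
grip_force: 0.0
```

View pics/w1.png

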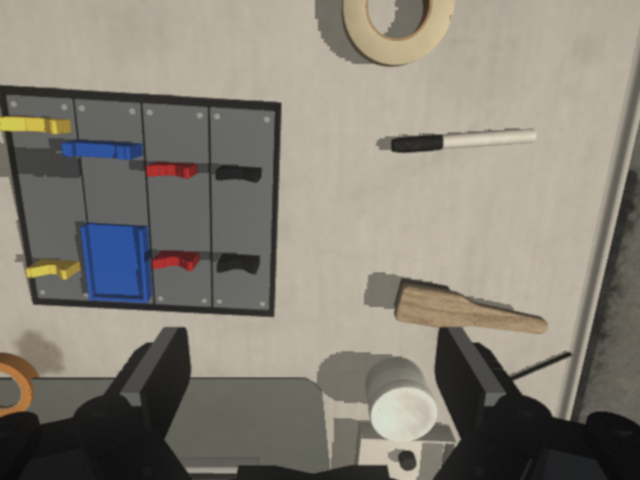

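View pics/w2.png

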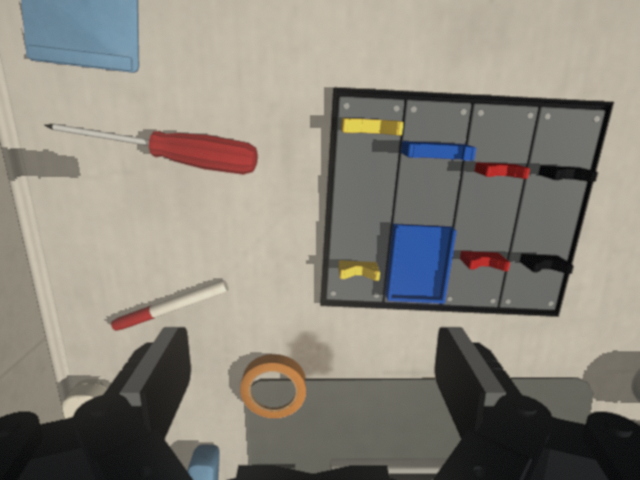

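Both views show the rack whole (w1 corners (5,88), (281,101), (273,316), (33,303)), with the brush at (470,310), black marker at (465,140), screwdriver at (160,145) and red marker at (170,305). The lens has visible barrel distortion, so I'll estimate one coefficient from consistency between the views.

```bash
cat > cal.py <<'E'
from h import *
from scipy.optimize import least_squares
i1,m1=load('w1');i2,m2=load('w2')
def cen(im,c,near,r=40):
    b=[x for x in blobs(mask(im,c),30) if np.linalg.norm(x[1]-near)<r];b.sort(key=lambda x:-x[0]);return b[0][1]
pts=[("yf","yellow",(52,269),(359,270)),("rn","red",(171,170),(502,170)),("rf","red",(175,260),(485,261)),("bt","blue",(116,262),(420,262)),("bn","blue",(102,150),(438,151)),("kn","black",(238,172),None),("kf","black",(238,263),None),("yn","yellow",None,(372,127))]
P=[]
for n,c,a,b in pts:
    A=cen(m1,c,a) if a else None;B=cen(m2,c,b) if b else None;P.append((n,A,B));print(n,A,B)
for a,b in [((281,101),(612,101)),((273,316),(559,316)),((33,303),(321,305)),((5,88),(334,88))]: P.append(("c",np.array(a,float),np.array(b,float)))
P.append(("kn",np.array([238,172.5]),np.array([568,173.])))
def und(i,uv,k):
    f=240/np.tan(np.radians(i["vfov"])/2);K=np.array([[f,0,i["cx"]],[0,f,i["cy"]],[0,0,1]])
    return cv2.undistortPoints(np.array([[uv]],float),K,np.array([k[0],k[1],0,0]),P=K)[0,0]
def res(k,full=False):
    o=[]
    for n,A,B in P:
        if A is None or B is None: continue
        p,e=tri([(i1,und(i1,A,(k[0],0))),(i2,und(i2,B,(k[0],0)))])
        a=cast(i1,und(i1,A,(k[0],0)),p[2]);b=cast(i2,und(i2,B,(k[0],0)),p[2]);o+=[(a-b)[1],(a-b)[0]]
        if full: print(n,p,e)
    return np.array(o)*1000
if __name__=="__main__":
    for k in (0,-.05,-.1,-.15,-.2): print(k,np.sqrt((res([k])**2).mean()))
    s=least_squares(res,[0.]);print(s.x,s.cost);res(s.x,True);res([0],True)
E
python3 cal.py
```

```text
Traceback (most recent call last):
  File "cal.py", line 9, in <module>
    A=cen(m1,c,a) if a else None;B=cen(m2,c,b) if b else None;P.append((n,A,B));print(n,A,B)
      ~~~^^^^^^^^
  File "cal.py", line 5, in cen
    b=[x for x in blobs(mask(im,c),30) if np.linalg.norm(x[1]-near)<r];b.sort(key=lambda x:-x[0]);return b[0][1]
                                                                                                         ~^^^
IndexError: list index out of range
```

```bash
python3 - <<'E'
from h import *
i,m=load('w1');h=cv2.cvtColor(m,cv2.COLOR_BGR2HSV)
for n,(u,v) in dict(yf=(55,269),yn=(30,125),red=(171,170),blue=(116,262),blk=(238,174),gray=(180,210),frame=(276,200),bench=(330,200),cap=(415,144),barrel=(490,138),brush=(440,305),brushh=(510,322)).items(): print(n,h[v-1:v+2,u-1:u+2].reshape(-1,3).mean(0).round())
E
sed -i 's/"yellow":\[(22,170,100)/"yellow":[(20,120,80)/; s/(180,255,40))/(180,255,48))/' h.py; python3 cal.py
```

```text
yf [ 25. 154. 184.]
yn [ 25. 159. 206.]
red [  1. 185. 166.]
blue [110. 178. 154.]
blk [24. 14. 39.]
gray [ 34.   7. 101.]
frame [20. 25. 56.]
bench [ 20.  34. 186.]
cap [18. 29. 50.]
barrel [ 24.  30. 215.]
brush [ 18.  79. 163.]
brushh [ 17.  82. 156.]
yf [ 52.8606 268.1984] [358.5771 269.4975]
rn [170.7743 169.5156] [502.0858 169.7327]
rf [174.7491 260.1326] [484.6091 259.9733]
bt [114.4941 240.0846] [422.5029 247.6727]Traceback (most recent call last):
  File "cal.py", line 9, in <module>
    A=cen(m1,c,a) if a else None;B=cen(m2,c,b) if b else None;P.append((n,A,B));print(n,A,B)
      ~~~^^^^^^^^
  File "cal.py", line 5, in cen
    b=[x for x in blobs(mask(im,c),30) if np.linalg.norm(x[1]-near)<r];b.sort(key=lambda x:-x[0]);return b[0][1]
                                                                                                         ~^^^
IndexError: list index out of range
```

```bash
sed -i 's/"blue":\[(108,180,60)/"blue":[(104,130,50)/; s/(180,255,48))/(180,255,58))/; s/"wood": return cv2.inRange(h,(8,75,60)/"wood": return cv2.inRange(h,(8,60,60)/' h.py; python3 cal.py
```

```text
yf [ 52.8606 268.1984] [358.5771 269.4975]
rn [170.7743 169.5156] [502.0858 169.7327]
rf [174.7491 260.1326] [484.6091 259.9733]
bt [116.3824 262.1068] [419.7413 262.8412]
bn [101.1981 149.3788] [437.9838 150.3263]
kn [237.5814 172.6445] None
kf [237.5613 262.3006] None
yn None [371.7509 125.915 ]
0 0.500501581614685
-0.05 0.9337896964536488
-0.1 2.4242570402619164
-0.15 4.35585577012359
-0.2 7.102004348258318
[-0.0162] 0.9936855429280232
yf [ 0.5576 -0.1118  0.0249] 0.00017776629602626458
rn [0.4588 0.0179 0.0268] 0.000187572335837307
rf [0.548  0.0125 0.0262] 0.0003587877343133769
bt [ 0.5533 -0.0496  0.0187] 0.00017270281131366927
bn [ 0.4405 -0.0432  0.0282] 2.5887650047646135e-05
c [0.3987 0.1196 0.0087] 0.00022685627519309409
c [0.6176 0.1066 0.012 ] 0.00023588462382543294
c [ 0.6027 -0.1492  0.0123] 1.6534049454948886e-05
c [ 0.3863 -0.1368  0.0039] 0.00033268118703757123
kn [0.4618 0.0798 0.0266] 8.369956474512677e-05
yf [ 0.5584 -0.1116  0.0228] 0.0001043001750105966
rn [0.4591 0.0178 0.0256] 0.0001390491351123067
rf [0.5483 0.0125 0.0253] 0.0003660574605286518
bt [ 0.5536 -0.0494  0.0176] 0.00015003178997095
bn [ 0.4409 -0.0431  0.0268] 8.161254647402474e-05
c [0.3994 0.1194 0.0053] 0.00027778015487730834
c [0.6185 0.1064 0.0097] 3.5616489835509264e-05
c [ 0.6039 -0.1492  0.0093] 0.00020626993484560685
c [ 0.3871 -0.1366  0.0001] 0.000912030444441559
kn [0.4624 0.0795 0.0246] 0.00025932818067368155
```

Consistency fit gives distortion about zero, so I'll ignore it. The rack's rests come out to 1–2 mm. Now the tools, with heights by triangulation against the top view.

Run:
```python
from h import *
top=robot.camera_info("top");mt=cv2.imread("pics/top0.png");sc=robot.camera_info("scene");ms=cv2.imread("pics/scene0.png")
i1,m1=load('w1');i2,m2=load('w2')
def big(m,box):
    b=[x for x in blobs(m,20) if box[0]<x[1][0]<box[2] and box[1]<x[1][1]<box[3]];return max(b,key=lambda x:x[0])
def go(n,c,wi,wm,wb,tb,sb,z):
    b=big(mask(wm,c),wb);t=big(mask(mt,c),tb);s=big(mask(ms,c),sb) if sb else None
    print(n,"px",b[0],t[0],"w+top",*tri([(wi,b[1]),(top,t[1])]), "w+top+sc",*(tri([(wi,b[1]),(top,t[1]),(sc,s[1])]) if s else []))
    ce,e1,e2=pca(b[3]);print("   ",ce,e1,e2,"world",cast(wi,ce,z)[:2],cast(wi,e1,z)[:2],cast(wi,e2,z)[:2])
    q=cast(wi,e2,z)-cast(wi,e1,z);print("    yaw",np.degrees(np.arctan2(q[1],q[0])),"len",np.linalg.norm(q))
go("brush","wood",i1,m1,(380,270,560,345),(130,190,220,230),(240,170,280,220),.03)
go("bcap","black",i1,m1,(380,120,450,165),(190,275,230,292),None,.008)
go("rcap","red",i2,m2,(100,300,160,335),(465,190,495,205),(430,315,465,340),.008)
go("handle","red",i2,m2,(140,120,270,180),(410,265,470,292),(330,320,380,370),.017)
# markers' barrel: brighter than bench
for n,i,m,bx in(("black",i1,m1,(380,115,550,165)),("red",i2,m2,(95,270,240,335))):
    h=cv2.cvtColor(m,cv2.COLOR_BGR2HSV);w=cv2.inRange(h,(0,0,200),(180,60,255));w[:bx[1]]=0;w[bx[3]:]=0;w[:,:bx[0]]=0;w[:,bx[2]:]=0
    b=max(blobs(w),key=lambda x:x[0]);ce,e1,e2=pca(b[3]);print(n,"barrel",b[0],e1,e2,cast(i,e1,.008)[:2],cast(i,e2,.008)[:2])
```

```text
brush px 4212 1203 w+top [0.6036 0.2999 0.0261] 0.0011032068551334964 w+top+sc [0.6076 0.3033 0.0132] 0.002705540947239205
    [458.2645 311.0736] [547.0629 326.6415] [396.4835 300.2423] world [0.6018 0.2973] [0.6195 0.3908] [0.5898 0.2336]
    yaw -100.71219752534108 len 0.15996731781148543
bcap px 686 115 w+top [0.4354 0.2436 0.024 ] 0.00031612480035533164 w+top+sc
    [416.691  143.3149] [441.4078 141.4731] [391.7151 145.1759] world [0.4369 0.2471] [0.4352 0.2703] [0.4387 0.2236]
    yaw -85.73402103641638 len 0.04683631694604143
rcap px 282 125 w+top [ 0.6173 -0.3514  0.0158] 0.00043503148318089325 w+top+sc [ 0.6183 -0.3533  0.0095] 0.0022238179585149366
    [131.8227 320.0603] [148.8864 313.9103] [113.2693 326.7471] world [ 0.6217 -0.3548] [ 0.6143 -0.3352] [ 0.6297 -0.3763]
    yaw -69.42687154791915 len 0.04381451893742753
handle px 2740 549 w+top [ 0.44   -0.2546  0.027 ] 0.0009359524900111237 w+top+sc [ 0.4406 -0.2574  0.0144] 0.001296590098506388
    [206.0332 151.6679] [255.2508 159.4045] [149.7147 142.8151] world [ 0.4415 -0.2562] [ 0.449  -0.2107] [ 0.433  -0.3078]
    yaw -99.32054364921889 len 0.0983995721401935
black barrel 621 [536.1047 135.4918] [444.7826 141.9027] [0.4296 0.3588] [0.4356 0.2735]
red barrel 531 [224.6081 287.8967] [151.3298 313.9284] [ 0.5842 -0.2511] [ 0.6144 -0.3326]
```

```bash
python3 -c "
from h import *
plan(np.array([.4383,-.2755,.10]),np.radians(170.7),n=3)"
```

```text
turn deg [ -0.0507  -0.055  -81.0686] j7 1.8857296934597083 dist 0.22179803557394612
   [0.045, -0.136, 0.2, -0.0, -0.0, -0.3]
   [0.102, -0.101, 0.2, -0.0, -0.0, -0.3]
   [0.137, -0.044, 0.2, -0.0, -0.0, -0.3]
turn deg [-0.0574  0.0529 98.9314] j7 1.8857296934597083 dist 0.22179803557394612
   [0.045, -0.136, 0.2, -0.0, 0.0, 0.366]
   [-0.037, -0.139, 0.2, -0.0, 0.0, 0.366]
   [-0.106, -0.096, 0.2, -0.0, 0.0, 0.366]
```

```bash
python3 -m crank '[[[0.01,-0.03,0.04,0,0,-0.06,-1],[0.02,-0.06,0.08,0,0,-0.12,-1],[0.03,-0.08,0.12,0,0,-0.18,-1],[0.036,-0.11,0.16,0,0,-0.24,-1],[0.045,-0.136,0.2,0,0,-0.3,-1]]]' 60 | tail -0
python3 -m crank '[[[0.02,-0.02,0.04,0,0,-0.06,-1],[0.04,-0.04,0.08,0,0,-0.12,-1],[0.06,-0.06,0.12,0,0,-0.18,-1],[0.08,-0.08,0.16,0,0,-0.24,-1],[0.102,-0.101,0.2,0,0,-0.3,-1]]]' | tail -0
python3 -m crank '[[[0.03,-0.01,0.04,0,0,-0.07,-1],[0.06,-0.02,0.09,0,0,-0.15,-1],[0.1,-0.03,0.14,0,0,-0.22,-1],[0.137,-0.044,0.2,0,0,-0.3,-1],[0.137,-0.044,0.2,0,0,-0.3,-1]]]'
python3 -c "
from h import *
snap('w3');plan(np.array([.4383,-.2755,.003]),np.radians(170.7),n=1)"
```

```text
t: 3.58
tcp_pos: [0.4344, -0.2622, 0.1085]
ee_rot: [1.792, -2.556, -0.015]
wrist_force: [-0.5, -0.2, -2.8]
width: 0.0854
grip_force: 0.0
turn deg [  1.0921  -0.3528 -10.3044] j7 2.731090398942919 dist 0.1059371454185466
   [0.029, -0.035, 0.35, 0.012, -0.004, -0.114]
turn deg [ -0.5238  -1.6215 169.6873] j7 2.731090398942919 dist 0.1059371454185466
   [0.029, -0.035, 0.35, -0.006, -0.018, 1.885]Exception ignored on flushing sys.stdout:
BrokenPipeError: [Errno 32] Broken pipe
Exception ignored on flushing sys.stdout:
BrokenPipeError: [Errno 32] Broken pipe
```

View pics/w3.png

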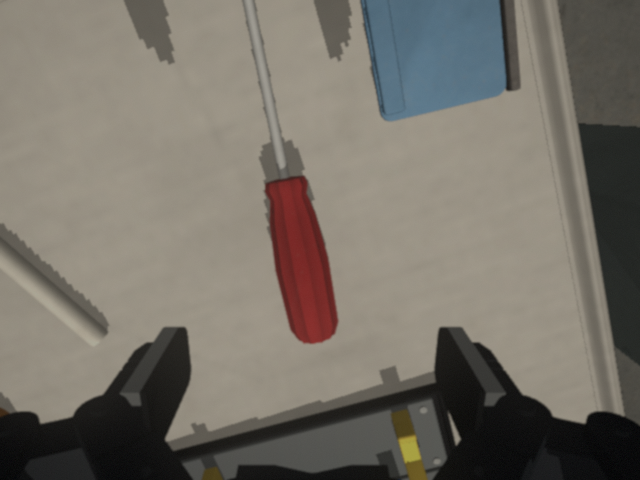

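Handle end is at (315,340), lying clear, but joint 7 is at its limit this way round. I'll turn the other way.

```bash
python3 -m crank '[[[0,0,0,0,0,0.075,-1],[0,0,0,0,0,0.15,-1],[0,0,0,0,0,0.225,-1],[0,0,0,0,0,0.3,-1],[0,0,0,0,0,0.377,-1]]]' >/dev/null
python3 -m crank '[[[0,0,0,0,0,0.075,-1],[0,0,0,0,0,0.15,-1],[0,0,0,0,0,0.225,-1],[0,0,0,0,0,0.3,-1],[0,0,0,0,0,0.377,-1]]]' >/dev/null
python3 -m crank '[[[0,0,0,0,0,0.075,-1],[0,0,0,0,0,0.15,-1],[0,0,0,0,0,0.225,-1],[0,0,0,0,0,0.3,-1],[0,0,0,0,0,0.377,-1]]]' >/dev/null
python3 -m crank '[[[0,0,0,0,0,0.075,-1],[0,0,0,0,0,0.15,-1],[0,0,0,0,0,0.225,-1],[0,0,0,0,0,0.3,-1],[0,0,0,0,0,0.377,-1]]]' >/dev/null
python3 -m crank '[[[0,0,0,0,0,0.075,-1],[0,0,0,0,0,0.15,-1],[0,0,0,0,0,0.225,-1],[0,0,0,0,0,0.3,-1],[0,0,0,0,0,0.377,-1]]]'
python3 -c "
from h import *
plan(np.array([.4383,-.2755,.06]),np.radians(-9.3),n=1)"
```

```text
t: 5.72
tcp_pos: [0.4363, -0.2609, 0.1106]
ee_rot: [-2.403, -2.009, 0.027]
wrist_force: [1.0, 0.4, 0.7]
width: 0.0851
grip_force: 0.0
turn deg [-1.0594  0.4096 -0.888 ] j7 0.18900159083926188 dist 0.052651329905394256
   [-0.045, 0.018, 0.169, -0.012, 0.005, -0.01]
turn deg [  0.6403   1.656  179.1032] j7 0.18900159083926188 dist 0.052651329905394256
   [-0.045, 0.018, 0.169, 0.007, 0.018, 1.99]
```

```bash
python3 -m crank '[[[-0.015,0.006,0.05,-0.004,0.002,-0.003,-1],[-0.03,0.012,0.1,-0.008,0.003,-0.006,-1],[-0.045,0.018,0.169,-0.012,0.005,-0.01,-1],[-0.045,0.018,0.169,-0.012,0.005,-0.01,-1],[-0.045,0.018,0.169,-0.012,0.005,-0.01,-1]]]' 60 >/dev/null
python3 -c "
from h import *
plan(np.array([.4383,-.2755,.003]),np.radians(-9.3),n=1)" | head -2
python3 -m crank '[[[0,0,0.05,0,0,0,-1],[0,0,0.1,0,0,0,-1],[0,0,0.14,0,0,0,-1],[0,0,0.17,0,0,0,-1],[0,0,0.188,0,0,0,-1]]]'
python3 -m crank '[[[0,0,0,0,0,0,1],[0,0,0,0,0,0,1],[0,0,0,0,0,0,1],[0,0,0,0,0,0,1],[0,0,0,0,0,0,1]]]' 60
python3 -m crank '[[[0,0,0,0,0,0,1],[0,0,0,0,0,0,1],[0,0,0,0,0,0,1],[0,0,0,0,0,0,1],[0,0,0,0,0,0,1]]]'
```

```text
turn deg [-0.1731 -0.0541  0.3529] j7 0.23543403408507066 dist 0.056081937213904066
   [0.001, 0.005, 0.187, -0.002, -0.001, 0.004]
t: 6.55
tcp_pos: [0.4375, -0.2761, 0.0028]
ee_rot: [-2.386, -2.042, 0.001]
wrist_force: [-0.8, 0.1, -0.0]
width: 0.0854
grip_force: 0.0
t: 6.97
tcp_pos: [0.4371, -0.2769, 0.0033]
ee_rot: [-2.386, -2.042, 0.001]
wrist_force: [-4.8, 1.5, 18.5]
width: 0.0274
grip_force: 57.8
t: 7.38
tcp_pos: [0.4371, -0.2769, 0.0034]
ee_rot: [-2.386, -2.042, 0.001]
wrist_force: [-1.3, 1.0, 8.5]
width: 0.027
grip_force: 58.3
```

```bash
python3 -m crank '[[[0,0,-0.05,0,0,0,1],[0,0,-0.12,0,0,0,1],[0,0,-0.2,0,0,0,1],[0,0,-0.28,0,0,0,1],[0,0,-0.35,0,0,0,1]]]'
python3 -c "
from h import *
plan(np.array([.4605,-.107,.11]),np.radians(86.9),n=3)" | head -4
```

```text
t: 7.8
tcp_pos: [0.437, -0.2769, 0.1092]
ee_rot: [-2.386, -2.042, 0.001]
wrist_force: [-0.7, 0.1, -0.7]
width: 0.0271
grip_force: 59.4
turn deg [-0.081   0.0453 84.2013] j7 0.24899539639887389 dist 0.17150079932336681
   [0.191, -0.003, -0.001, -0.0, 0.0, 0.312]
   [0.167, -0.093, -0.001, -0.0, 0.0, 0.312]
   [0.103, -0.16, -0.001, -0.0, 0.0, 0.312]
```

```bash
python3 -c "
from h import *
snap('w4')
plan(np.array([.4605,-.107,.11]),np.radians(86.9),n=3)" | tail -4
```

```text
turn deg [  0.0834   0.2213 -95.8006] j7 0.24936017905196 dist 0.17222007128597597
   [0.191, -0.006, 0.003, 0.0, 0.001, -0.355]
   [0.165, 0.096, 0.003, 0.0, 0.001, -0.355]
   [0.089, 0.169, 0.003, 0.0, 0.001, -0.355]
```

View pics/w4.png

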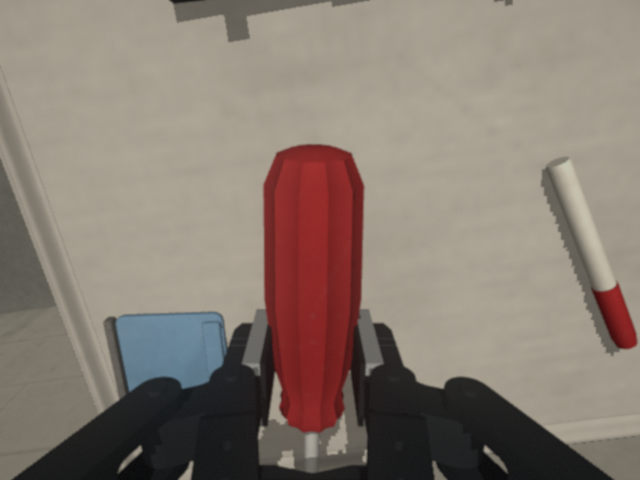

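Screwdriver is held centrally and straight, handle end at (313,147). Carry it over.

```bash
python3 -c "
from h import *
i,m=load('w4');p=np.array(robot.state()['tcp_pos'])
for uv in((313,147),(313,160)): print((cast(i,uv,p[2]+.0135+.014)-p)@np.array([.1616,.987,0]))"
python3 -m crank '[[[0.04,0,0,0,0,-0.07,1],[0.08,0,0,0,0,-0.14,1],[0.115,0,0,0,0,-0.21,1],[0.15,0,0,0,0,-0.28,1],[0.191,-0.006,0.003,0,0.001,-0.355,1]]]' >/dev/null
python3 -m crank '[[[0.033,0.02,0,0,0,-0.07,1],[0.066,0.04,0,0,0,-0.14,1],[0.1,0.06,0,0,0,-0.21,1],[0.133,0.08,0,0,0,-0.28,1],[0.165,0.096,0.003,0,0.001,-0.355,1]]]' >/dev/null
python3 -m crank '[[[0.02,0.04,0,0,0,-0.08,1],[0.04,0.08,0,0,0,-0.17,1],[0.065,0.12,0,0,0,-0.26,1],[0.089,0.169,0.003,0,0.001,-0.355,1],[0.089,0.169,0.003,0,0.001,-0.355,1]]]'
python3 -c "
from h import *
snap('w5');plan(np.array([.4605,-.107,.05]),np.radians(86.9),n=1)" | head -2
```

```text
0.07085126569835218
0.06756363041887187
t: 9.1
tcp_pos: [0.4587, -0.1031, 0.1054]
ee_rot: [-0.067, -3.137, -0.008]
wrist_force: [-0.4, -0.2, -0.5]
width: 0.0267
grip_force: 59.4
turn deg [ 0.2533 -0.2545  0.6626] j7 1.334971120020202 dist 0.055352451270753375
   [-0.008, -0.008, 0.184, 0.003, -0.003, 0.007]
```

View pics/w5.png

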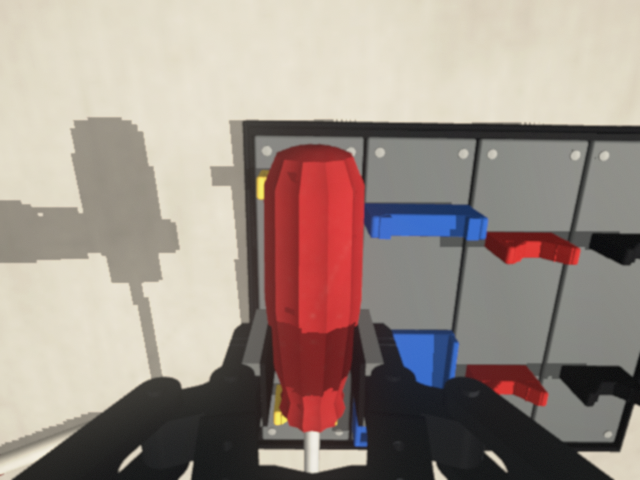

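```bash
python3 -m crank '[[[-0.002,-0.003,0.05,0.001,-0.001,0.002,1],[-0.002,-0.006,0.1,0.002,-0.002,0.004,1],[-0.002,-0.008,0.15,0.003,-0.003,0.007,1],[-0.002,-0.008,0.184,0.003,-0.003,0.007,1],[-0.002,-0.008,0.184,0.003,-0.003,0.007,1]]]' >/dev/null
python3 -c "
from h import *
plan(np.array([.4625,-.107,.03]),np.radians(86.9),n=1)" | head -2
python3 -m crank '[[[0,0,0.02,0,0,0,1],[0,0,0.04,0,0,0,1],[0,0,0.06,0,0,0,1],[0,0,0.067,0,0,0,1],[0,0,0.067,0,0,0,1]]]'
python3 -m crank '[[[0,0,0.008,0,0,0,1],[0,0,0.016,0,0,0,1],[0,0,0.024,0,0,0,1],[0,0,0.024,0,0,0,1],[0,0,0.024,0,0,0,1]]]'
```

```text
turn deg [-0.0426 -0.1859 -0.6486] j7 1.2386038801475627 dist 0.019114755515979638
   [-0.018, 0.007, 0.061, -0.0, -0.002, -0.007]
t: 9.98
tcp_pos: [0.4583, -0.1083, 0.0294]
ee_rot: [-0.1, -3.139, 0.001]
wrist_force: [-0.3, -0.5, -0.6]
width: 0.0272
grip_force: 59.4
t: 10.4
tcp_pos: [0.4587, -0.1083, 0.0226]
ee_rot: [0.1, 3.14, -0.001]
wrist_force: [-0.3, -0.3, -0.2]
width: 0.0272
grip_force: 59.4
```

```bash
python3 -m crank '[[[-0.012,0.003,0,0,0,-0.006,1],[-0.012,0.003,0.008,0,0,-0.006,1],[-0.012,0.003,0.014,0,0,-0.006,1],[-0.012,0.003,0.014,0,0,-0.006,1],[-0.012,0.003,0.014,0,0,-0.006,1]]]' | grep -E 'tcp_pos|wrist'
python3 -m crank '[[[0,0,0.004,0,0,0,1],[0,0,0.008,0,0,0,1],[0,0,0.01,0,0,0,1],[0,0,0.01,0,0,0,1],[0,0,0.01,0,0,0,1]]]'| grep -E 'tcp_pos|wrist'
```

```text
tcp_pos: [0.4634, -0.1075, 0.0198]
wrist_force: [-5.0, 1.8, 23.5]
tcp_pos: [0.4639, -0.1073, 0.0186]
wrist_force: [-10.2, 4.1, 53.5]
```

```bash
python3 -m crank '[[[0,0,-0.008,0,0,0,1],[0,0,-0.008,0,0,0,0.6],[0,0,-0.008,0,0,0,0.2],[0,0,-0.008,0,0,0,0],[0,0,-0.008,0,0,0,0]]]'
python3 -m crank '[[[0,0,-0.02,0,0,0,0],[0,0,-0.06,0,0,0,0],[0,0,-0.15,0,0,0,0],[0,0,-0.25,0,0,0,0],[0,0,-0.35,0,0,0,0]]]'
python3 -m crank '[[[0,0,-0.1,0,0,0,-1],[0,0,-0.2,0,0,0,-1],[0,0,-0.25,0,0,0,-1],[0,0,-0.25,0,0,0,-1],[0,0,-0.25,0,0,0,-1]]]'
python3 -c "
from h import *
snap('w6')"
```

```text
t: 11.65
tcp_pos: [0.462, -0.1078, 0.0176]
ee_rot: [-0.086, -3.14, 0.002]
wrist_force: [1.1, 0.8, 0.1]
width: 0.0427
grip_force: 0.0
t: 12.07
tcp_pos: [0.4615, -0.1073, 0.1238]
ee_rot: [-0.085, -3.139, 0.0]
wrist_force: [-0.3, -0.6, 0.8]
width: 0.0427
grip_force: 0.0
t: 12.48
tcp_pos: [0.4625, -0.1078, 0.1986]
ee_rot: [0.086, 3.139, -0.002]
wrist_force: [0.1, 0.7, -1.0]
width: 0.0851
grip_force: 0.0
```

View pics/w6.png

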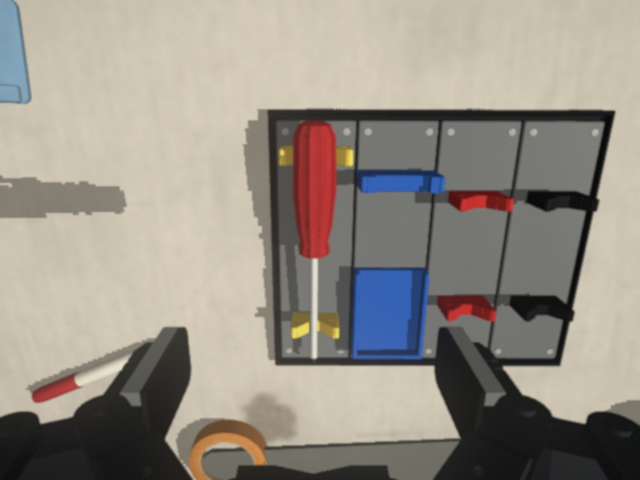

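Screwdriver lies fully down: handle in the wide cradle (316,157), shaft in the narrow V (315,325). Red marker next.

```bash
python3 -c "
from h import *
plan(np.array([.607,-.3137,.12]),np.radians(20),n=2)" | head -3
```

```text
turn deg [-0.0762  0.014  66.8663] j7 1.4254648086360933 dist 0.2636560469511753
   [-0.26, -0.329, 0.13, -0.0, 0.0, 0.371]
   [-0.399, -0.131, 0.129, -0.0, 0.0, 0.371]
```

```bash
python3 -m crank '[[[-0.05,-0.06,0.02,0,0,0.07,-1],[-0.1,-0.12,0.04,0,0,0.14,-1],[-0.15,-0.19,0.07,0,0,0.21,-1],[-0.2,-0.26,0.1,0,0,0.29,-1],[-0.26,-0.329,0.13,0,0,0.371,-1]]]' >/dev/null
python3 -m crank '[[[-0.08,-0.02,0.02,0,0,0.07,-1],[-0.16,-0.05,0.05,0,0,0.14,-1],[-0.24,-0.08,0.08,0,0,0.22,-1],[-0.32,-0.1,0.1,0,0,0.29,-1],[-0.399,-0.131,0.129,0,0,0.371,-1]]]'
python3 -m crank '[[[0,0,0,0,0,0,-1],[0,0,0,0,0,0,-1],[0,0,0,0,0,0,-1],[0,0,0,0,0,0,-1],[0,0,0,0,0,0,-1]]]' 40 | grep tcp
python3 -c "
from h import *
i,m=snap('w7');plan(np.array([.607,-.3137,.04]),np.radians(20),n=1)
for uv in [(0,0)]: pass
h=cv2.cvtColor(m,cv2.COLOR_BGR2HSV)
for a,c,b,l in blobs(mask(m,'red'),200): print('red',a,c,[cast(i,e,.008)[:2] for e in pca(l)])
w=cv2.inRange(h,(0,0,200),(180,60,255))
for a,c,b,l in blobs(w,400): print('white',a,c,[cast(i,e,.008)[:2] for e in pca(l)])
"
```

```text
t: 13.37
tcp_pos: [0.6079, -0.3131, 0.1179]
ee_rot: [-1.797, -2.574, 0.002]
wrist_force: [1.0, 0.4, 0.2]
width: 0.0856
grip_force: 0.0
tcp_pos: [0.6076, -0.3119, 0.1204]
turn deg [-0.0109  0.0327  0.4891] j7 0.6238859257472092 dist 0.08064200974879342
   [-0.004, -0.004, 0.269, -0.0, 0.0, 0.005]
turn deg [  -0.0512   -0.0171 -179.5109] j7 0.6238859257472092 dist 0.08064200974879342
   [-0.004, -0.004, 0.269, -0.001, -0.0, -1.995]
red 1142 [308.3608 300.4247] [array([ 0.6204, -0.3531]), array([ 0.6132, -0.3327]), array([ 0.6287, -0.3767])]
```

View pics/w7.png

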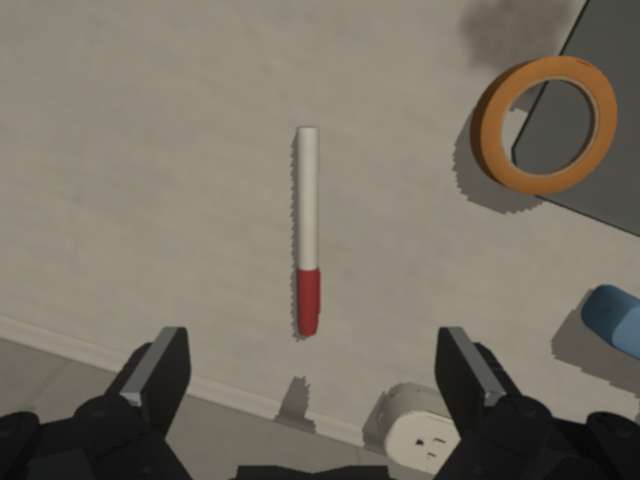

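Red marker runs (308,127)–(307,334), aligned with the tool; clip is to the side. Descend and grasp.

```bash
python3 -m crank '[[[-0.004,-0.004,0.1,0,0,0.005,-1],[-0.004,-0.004,0.2,0,0,0.005,-1],[-0.004,-0.004,0.29,0,0,0.005,-1],[-0.004,-0.004,0.36,0,0,0.005,-1],[-0.004,-0.004,0.391,0,0,0.005,-1]]]' 40 
python3 -m crank '[[[0,0,0,0,0,0,1],[0,0,0,0,0,0,1],[0,0,0,0,0,0,1],[0,0,0,0,0,0,1],[0,0,0,0,0,0,1]]]' 
python3 -m crank '[[[0,0,0,0,0,0,1],[0,0,0,0,0,0,1],[0,0,-0.08,0,0,0,1],[0,0,-0.2,0,0,0,1],[0,0,-0.32,0,0,0,1]]]'
python3 -c "
from h import *
plan(np.array([.5034,.0152,.11]),np.radians(86.9),n=2)" | head -3
```

```text
t: 14.25
tcp_pos: [0.6052, -0.3136, 0.0002]
ee_rot: [-1.8, -2.57, 0.002]
wrist_force: [-0.5, 0.2, -0.0]
width: 0.0853
grip_force: 0.0
t: 14.67
tcp_pos: [0.608, -0.3151, 0.0046]
ee_rot: [1.802, 2.57, -0.001]
wrist_force: [-0.1, 0.4, -0.3]
width: 0.0253
grip_force: 0.0
t: 15.08
tcp_pos: [0.6062, -0.3142, 0.0992]
ee_rot: [-1.802, -2.571, 0.002]
wrist_force: [0.5, 0.4, -0.3]
width: 0.0113
grip_force: 39.3
turn deg [ -0.081   -0.1309 -66.949 ] j7 0.6137830496710814 dist 0.34525165604278313
   [0.575, 0.026, -0.017, -0.0, -0.001, -0.372]
   [0.465, 0.339, -0.018, -0.0, -0.001, -0.372]
```

```bash
python3 -m crank '[[[0.1,0,0,0,0,-0.07,1],[0.21,0.01,0,0,0,-0.14,1],[0.33,0.01,-0.01,0,0,-0.22,1],[0.45,0.02,-0.01,0,0,-0.3,1],[0.575,0.026,-0.017,0,0,-0.372,1]]]' >/dev/null
python3 -m crank '[[[0.09,0.07,0,0,0,-0.07,1],[0.19,0.14,-0.01,0,0,-0.15,1],[0.29,0.21,-0.01,0,0,-0.23,1],[0.38,0.28,-0.02,0,0,-0.3,1],[0.465,0.339,-0.018,0,0,-0.372,1]]]' >/dev/null
python3 -m crank '[[[0,0,0,0,0,0,1],[0,0,0,0,0,0,1],[0,0,0,0,0,0,1],[0,0,0,0,0,0,1],[0,0,0,0,0,0,1]]]' | grep -E 'tcp|width'
python3 -c "
from h import *
i,m=snap('w8');plan(np.array([.5034,.0152,.045]),np.radians(86.9),n=1)
" |head -2
```

```text
tcp_pos: [0.5045, 0.0136, 0.1091]
width: 0.0114
turn deg [-0.0766 -0.0118 -0.1432] j7 1.0441181692683346 dist 0.06410577428936076
   [0.004, 0.005, 0.214, -0.001, -0.0, -0.002]
```

View pics/w8.png

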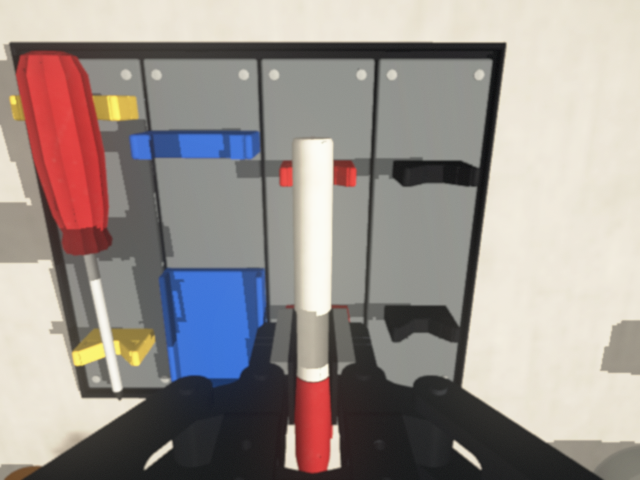

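Marker is held straight above the red cradles (near cradle at (318,174)). Lower it.

```bash
python3 -m crank '[[[0.004,0.005,0.05,0,0,-0.002,1],[0.004,0.005,0.1,0,0,-0.002,1],[0.004,0.005,0.15,0,0,-0.002,1],[0.004,0.005,0.2,0,0,-0.002,1],[0.004,0.005,0.214,0,0,-0.002,1]]]' | grep -E 'tcp|width|force'
python3 -m crank '[[[0,0,0.01,0,0,0,1],[0,0,0.02,0,0,0,1],[0,0,0.03,0,0,0,1],[0,0,0.033,0,0,0,1],[0,0,0.033,0,0,0,1]]]' | grep -E 'tcp|width|force'
python3 -m crank '[[[0,0,0.004,0,0,0,1],[0,0,0.008,0,0,0,1],[0,0,0.01,0,0,0,1],[0,0,0.01,0,0,0,1],[0,0,0.01,0,0,0,1]]]' | grep -E 'tcp|width|force'
python3 -c "
from h import *
i,m=load('w8');
for uv in((313,138),): print((cast(i,uv,.109+.005+.005)-np.array([.5045,.0136,.109]))@np.array([-.9985,.054,0]))"
```

```text
tcp_pos: [0.5021, 0.0156, 0.0431]
wrist_force: [0.1, 0.1, 0.7]
width: 0.0111
grip_force: 39.3
tcp_pos: [0.5033, 0.0165, 0.0353]
wrist_force: [-0.4, 0.8, -0.2]
width: 0.0113
grip_force: 39.3
tcp_pos: [0.5033, 0.0162, 0.0324]
wrist_force: [-0.9, -2.3, 5.0]
width: 0.0112
grip_force: 39.8
0.07063637395154047
```

```bash
python3 -m crank '[[[-0.007,0,0.003,0,0,0,1],[-0.007,0,0.006,0,0,0,1],[-0.007,0,0.008,0,0,0,1],[-0.007,0,0.008,0,0,0,1],[-0.007,0,0.008,0,0,0,1]]]' | grep -E 'tcp|width|force'
python3 -m crank '[[[0,0,0.003,0,0,0,1],[0,0,0.005,0,0,0,1],[0,0,0.005,0,0,0,1],[0,0,0.005,0,0,0,1],[0,0,0.005,0,0,0,1]]]' | grep -E 'tcp|width|force'
```

```text
tcp_pos: [0.5046, 0.0151, 0.0306]
wrist_force: [-7.3, -4.6, 20.1]
width: 0.0109
grip_force: 41.5
tcp_pos: [0.5057, 0.015, 0.0296]
wrist_force: [-6.8, -5.8, 24.2]
width: 0.0111
grip_force: 43.3
```

```bash
python3 -m crank '[[[0,0,-0.006,0,0,0,0.8],[0,0,-0.006,0,0,0,0.6],[0,0,-0.006,0,0,0,0.4],[0,0,-0.006,0,0,0,0.3],[0,0,-0.006,0,0,0,0.3]]]' | grep -E 'tcp|width|force'
python3 -m crank '[[[0,0,-0.02,0,0,0,0.3],[0,0,-0.06,0,0,0,0.3],[0,0,-0.15,0,0,0,0.3],[0,0,-0.25,0,0,0,0.3],[0,0,-0.35,0,0,0,0.3]]]' | grep tcp
python3 -m crank '[[[0,0,-0.1,0,0,0,-1],[0,0,-0.2,0,0,0,-1],[0,0,-0.2,0,0,0,-1],[0,0,-0.2,0,0,0,-1],[0,0,-0.2,0,0,0,-1]]]' | grep tcp
python3 -c "
from h import *
snap('w9');plan(np.array([.607,.324,.12]),np.radians(-10.7),n=3)"
```

```text
tcp_pos: [0.505, 0.0168, 0.0298]
wrist_force: [-0.1, 1.1, -1.3]
width: 0.0295
grip_force: 0.0
tcp_pos: [0.5045, 0.0169, 0.1361]
tcp_pos: [0.5048, 0.0164, 0.1948]
turn deg [  0.0127  -0.1244 -82.2113] j7 1.132046531572834 dist 0.332633922650344
   [-0.097, 0.347, 0.082, 0.0, -0.0, -0.304]
   [-0.245, 0.264, 0.082, 0.0, -0.0, -0.304]
   [-0.339, 0.121, 0.082, 0.0, -0.0, -0.304]
turn deg [-0.1291 -0.0132 97.7886] j7 1.132046531572834 dist 0.332633922650344
   [-0.097, 0.347, 0.082, -0.0, -0.0, 0.362]
   [0.106, 0.344, 0.082, -0.0, -0.0, 0.362]
   [0.275, 0.233, 0.082, -0.0, -0.0, 0.362]
```

View pics/w9.png

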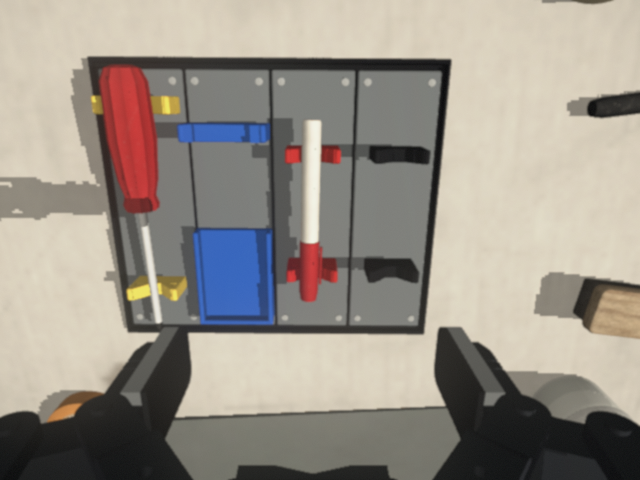

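Red marker lies in both red cradles (cap end (311,270), barrel (313,155)), to be height-checked later. Brush next.

```bash
python3 -m crank '[[[-0.02,0.07,0.01,0,0,0.07,-1],[-0.04,0.14,0.03,0,0,0.14,-1],[-0.06,0.21,0.05,0,0,0.21,-1],[-0.08,0.28,0.06,0,0,0.29,-1],[-0.097,0.347,0.082,0,0,0.362,-1]]]' >/dev/null
python3 -m crank '[[[0.02,0.07,0.01,0,0,0.07,-1],[0.04,0.14,0.03,0,0,0.14,-1],[0.06,0.21,0.05,0,0,0.21,-1],[0.08,0.28,0.06,0,0,0.29,-1],[0.106,0.344,0.082,0,0,0.362,-1]]]' >/dev/null
python3 -m crank '[[[0.055,0.05,0.01,0,0,0.07,-1],[0.11,0.1,0.03,0,0,0.14,-1],[0.165,0.15,0.05,0,0,0.21,-1],[0.22,0.2,0.06,0,0,0.29,-1],[0.275,0.233,0.082,0,0,0.362,-1]]]' | grep tcp
python3 -m crank '[[[0,0,0,0,0,0,-1],[0,0,0,0,0,0,-1],[0,0,0,0,0,0,-1],[0,0,0,0,0,0,-1],[0,0,0,0,0,0,-1]]]' 40 | grep tcp
python3 -c "
from h import *
i,m=snap('w10');plan(np.array([.607,.324,.008]),np.radians(-10.7),n=1)
for a,c,b,l in blobs(mask(m,'wood'),2000): print('wood',a,pca(l),[cast(i,e,.03)[:2] for e in pca(l)])
"
```

```text
tcp_pos: [0.6077, 0.3251, 0.1191]
tcp_pos: [0.6079, 0.3225, 0.121]
turn deg [0.0155 0.0705 0.0043] j7 -0.8674082703260566 dist 0.11312734668929146
   [0.004, -0.004, 0.377, 0.0, 0.001, 0.0]
turn deg [  -0.1108    0.0243 -179.9956] j7 -0.8674082703260566 dist 0.11312734668929146
   [0.004, -0.004, 0.377, -0.001, 0.0, -2.0]
wood 11783 (array([312.3575, 273.3773]), array([311.3903, 124.9649]), array([313.0531, 380.1104])) [array([0.6055, 0.3077]), array([0.6206, 0.3906]), array([0.5923, 0.2347])]
```

View pics/w10.png

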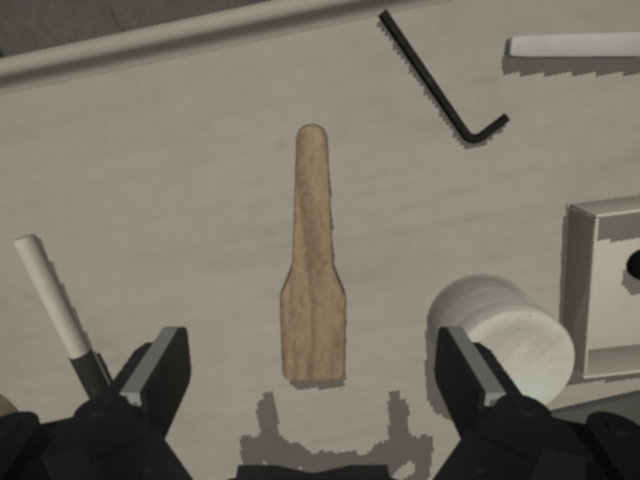

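Brush is aligned at column 312 with its handle end at (311,125); the jar (500,340) is near the right finger, so I'll descend part-closed.

```bash
python3 -m crank '[[[0.004,0,0,0,0,0,-0.1],[0.004,0,0.02,0,0,0,-0.1],[0.004,0,0.1,0,0,0,-0.1],[0.004,0,0.18,0,0,0,-0.1],[0.004,0,0.25,0,0,0,-0.1]]]' | grep -E 'tcp|width|force'
python3 -m crank '[[[0,0,0.06,0,0,0,-0.1],[0,0,0.1,0,0,0,-0.1],[0,0,0.125,0,0,0,-0.1],[0,0,0.125,0,0,0,-0.1],[0,0,0.125,0,0,0,-0.1]]]' | grep -E 'tcp|width|force'
python3 -m crank '[[[0,0,0,0,0,0,1],[0,0,0,0,0,0,1],[0,0,0,0,0,0,1],[0,0,0,0,0,0,1],[0,0,0,0,0,0,1]]]' 50 | grep -E 'tcp|width|force'
python3 -m crank '[[[0,0,0,0,0,0,1],[0,0,-0.05,0,0,0,1],[0,0,-0.12,0,0,0,1],[0,0,-0.22,0,0,0,1],[0,0,-0.33,0,0,0,1]]]' | grep -E 'tcp|width|force'
python3 -c "
from h import *
plan(np.array([.4886,-.046,.12]),np.radians(86.9),n=3)"
```

```text
tcp_pos: [0.6077, 0.3249, 0.0446]
wrist_force: [0.2, -0.2, 1.1]
width: 0.0466
grip_force: 0.0
tcp_pos: [0.608, 0.3253, 0.0087]
wrist_force: [0.8, 0.4, 0.4]
width: 0.0472
grip_force: 0.0
tcp_pos: [0.6086, 0.3259, 0.0095]
wrist_force: [1.3, 1.6, 3.0]
width: 0.0221
grip_force: 49.0
tcp_pos: [0.6064, 0.3242, 0.1066]
wrist_force: [1.3, 1.3, -0.6]
width: 0.0223
grip_force: 49.0
turn deg [ 0.0111  0.3151 82.4422] j7 -0.872496773004021 dist 0.38868443578015666
   [-0.428, -0.053, -0.013, 0.0, 0.001, 0.305]
   [-0.404, 0.151, -0.014, 0.0, 0.001, 0.305]
   [-0.289, 0.321, -0.014, 0.0, 0.001, 0.305]
turn deg [ -0.3267   0.0116 -97.5574] j7 -0.872496773004021 dist 0.38868443578015666
   [-0.428, -0.053, -0.013, -0.001, 0.0, -0.361]
   [-0.333, -0.275, -0.013, -0.001, 0.0, -0.361]
   [-0.133, -0.411, -0.014, -0.001, 0.0, -0.361]
```

```bash
python3 -m crank '[[[-0.08,-0.01,0,0,0,-0.07,1],[-0.17,-0.02,-0.01,0,0,-0.14,1],[-0.26,-0.03,-0.01,0,0,-0.21,1],[-0.34,-0.04,-0.01,0,0,-0.29,1],[-0.428,-0.053,-0.013,0,0,-0.361,1]]]' >/dev/null
python3 -m crank '[[[-0.07,-0.055,0,0,0,-0.07,1],[-0.13,-0.11,-0.01,0,0,-0.14,1],[-0.2,-0.165,-0.01,0,0,-0.21,1],[-0.27,-0.22,-0.01,0,0,-0.29,1],[-0.333,-0.275,-0.013,0,0,-0.361,1]]]' >/dev/null
python3 -m crank '[[[-0.03,-0.08,0,0,0,-0.07,1],[-0.06,-0.16,-0.01,0,0,-0.14,1],[-0.09,-0.24,-0.01,0,0,-0.21,1],[-0.11,-0.33,-0.01,0,0,-0.29,1],[-0.133,-0.411,-0.014,0,0,-0.361,1]]]' >/dev/null
python3 -m crank '[[[0,0,0,0,0,0,1],[0,0,0,0,0,0,1],[0,0,0,0,0,0,1],[0,0,0,0,0,0,1],[0,0,0,0,0,0,1]]]' | grep -E 'tcp|width|force'
python3 -c "
from h import *
i,m=snap('w11');plan(np.array([.4886,-.046,.04]),np.radians(86.9),n=1)
p=np.array(robot.state()['tcp_pos'])
for a,c,b,l in blobs(mask(m,'wood'),2000): print('wood',a,pca(l),[(cast(i,e,p[2]+.022)-p)[:2] for e in pca(l)])
"
```

```text
tcp_pos: [0.4898, -0.0435, 0.1198]
wrist_force: [-0.6, 0.2, -0.4]
width: 0.0223
grip_force: 49.0
turn deg [-0.0357  0.0036 -0.0067] j7 1.1391555590168352 dist 0.07986302283636436
   [0.004, -0.008, 0.266, -0.0, 0.0, -0.0]
turn deg [  0.0056   0.056  179.9933] j7 1.1391555590168352 dist 0.07986302283636436
   [0.004, -0.008, 0.266, 0.0, 0.001, 2.0]
wood 14469 (array([304.9895, 344.2102]), array([301.356 , 154.1461]), array([307.4558, 473.2207])) [array([-0.0071, -0.0021]), array([-0.0674,  0.0005]), array([ 0.0462, -0.0044])]
```

View pics/w11.png

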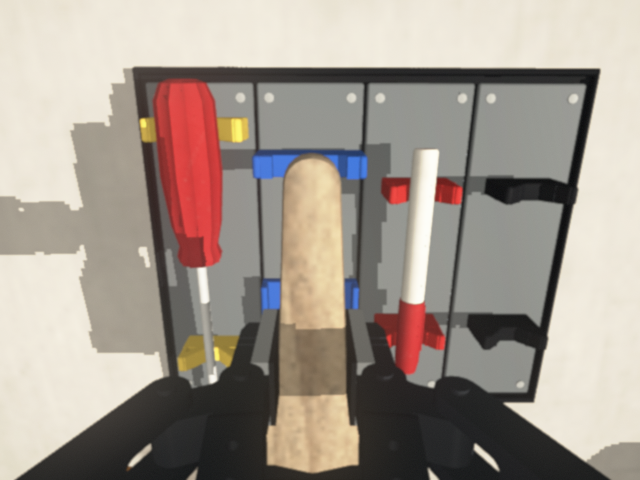

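Brush is centred, handle end (311,155) just over the blue cradle (310,163). Lower it.

```bash
python3 -m crank '[[[0.004,-0.008,0.06,0,0,0,1],[0.004,-0.008,0.12,0,0,0,1],[0.004,-0.008,0.18,0,0,0,1],[0.004,-0.008,0.24,0,0,0,1],[0.004,-0.008,0.266,0,0,0,1]]]' | grep -E 'tcp|width|force'
python3 -m crank '[[[0,0,0.015,0,0,0,1],[0,0,0.03,0,0,0,1],[0,0,0.045,0,0,0,1],[0,0,0.06,0,0,0,1],[0,0,0.06,0,0,0,1]]]' | grep -E 'tcp|width|force'
python3 -m crank '[[[0,0,0.003,0,0,0,1],[0,0,0.006,0,0,0,1],[0,0,0.01,0,0,0,1],[0,0,0.01,0,0,0,1],[0,0,0.01,0,0,0,1]]]' | grep -E 'tcp|width|force'
```

```text
tcp_pos: [0.4873, -0.0465, 0.0381]
wrist_force: [-0.1, 0.7, -1.0]
width: 0.0221
grip_force: 49.0
tcp_pos: [0.4891, -0.0469, 0.0229]
wrist_force: [-0.6, 0.0, 6.0]
width: 0.0225
grip_force: 51.0
tcp_pos: [0.4893, -0.0471, 0.0219]
wrist_force: [-12.0, 0.4, 42.2]
width: 0.0221
grip_force: 56.6
```

```bash
python3 -m crank '[[[0,0,-0.008,0,0,0,0.8],[0,0,-0.008,0,0,0,0.6],[0,0,-0.008,0,0,0,0.3],[0,0,-0.008,0,0,0,0.2],[0,0,-0.008,0,0,0,0.2]]]' | grep -E 'tcp|width|force'
python3 -m crank '[[[0,0,-0.02,0,0,0,0.2],[0,0,-0.06,0,0,0,0.2],[0,0,-0.15,0,0,0,0.2],[0,0,-0.25,0,0,0,0.2],[0,0,-0.35,0,0,0,0.2]]]' | grep tcp
python3 -m crank '[[[0,0,-0.1,0,0,0,-1],[0,0,-0.2,0,0,0,-1],[0,0,-0.2,0,0,0,-1],[0,0,-0.2,0,0,0,-1],[0,0,-0.2,0,0,0,-1]]]' | grep tcp
python3 -c "
from h import *
snap('w12');plan(np.array([.4342,.2912,.12]),np.radians(3.9),n=3)"
```

```text
tcp_pos: [0.4882, -0.0473, 0.0212]
wrist_force: [-0.2, 0.1, -0.1]
width: 0.0343
grip_force: 0.0
tcp_pos: [0.4876, -0.0468, 0.1274]
tcp_pos: [0.4878, -0.0474, 0.186]
turn deg [-0.1242 -0.0432 82.9112] j7 1.2222642231344292 dist 0.34884243203827137
   [0.08, 0.372, 0.072, -0.0, -0.0, 0.307]
   [0.243, 0.293, 0.073, -0.0, -0.0, 0.307]
   [0.351, 0.146, 0.073, -0.0, -0.0, 0.307]
turn deg [  0.0447  -0.1285 -97.0887] j7 1.2222642231344292 dist 0.34884243203827137
   [0.08, 0.372, 0.072, 0.0, -0.0, -0.36]
   [-0.132, 0.357, 0.072, 0.0, -0.0, -0.36]
   [-0.303, 0.231, 0.072, 0.0, -0.0, -0.36]
```

View pics/w12.png

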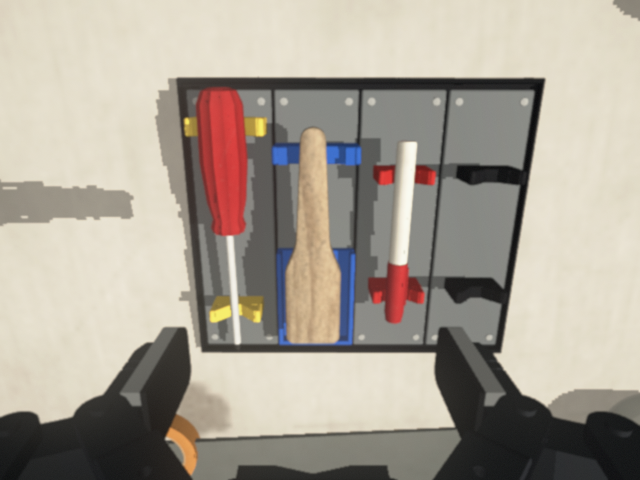

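Brush sits with its head inside the tray ((283–340),(260–343)) and handle in the cradle (315,152). Last: black marker.

```bash
python3 -m crank '[[[0.016,0.07,0.01,0,0,0.06,-1],[0.03,0.15,0.03,0,0,0.12,-1],[0.05,0.22,0.04,0,0,0.18,-1],[0.06,0.3,0.06,0,0,0.24,-1],[0.08,0.372,0.072,0,0,0.307,-1]]]' >/dev/null
python3 -m crank '[[[0.05,0.06,0.01,0,0,0.06,-1],[0.1,0.12,0.03,0,0,0.12,-1],[0.15,0.18,0.04,0,0,0.18,-1],[0.2,0.24,0.06,0,0,0.24,-1],[0.243,0.293,0.073,0,0,0.307,-1]]]' >/dev/null
python3 -m crank '[[[0.07,0.03,0.01,0,0,0.06,-1],[0.14,0.06,0.03,0,0,0.12,-1],[0.21,0.09,0.04,0,0,0.18,-1],[0.28,0.12,0.06,0,0,0.24,-1],[0.351,0.146,0.073,0,0,0.307,-1]]]' >/dev/null
python3 -m crank '[[[0,0,0,0,0,0,-1],[0,0,0,0,0,0,-1],[0,0,0,0,0,0,-1],[0,0,0,0,0,0,-1],[0,0,0,0,0,0,-1]]]' 40 | grep -E 'tcp|width'
python3 -c "
from h import *
i,m=snap('w13');plan(np.array([.4342,.2912,.003]),np.radians(3.9),n=1)
h=cv2.cvtColor(m,cv2.COLOR_BGR2HSV)
for a,c,b,l in blobs(mask(m,'black'),150):
  if 250<c[0]<380 and c[1]<400: print('black',a,pca(l),[cast(i,e,.008)[:2] for e in pca(l)])
w=cv2.inRange(h,(0,0,195),(180,60,255))
for a,c,b,l in blobs(w,400): print('white',a,pca(l),[cast(i,e,.008)[:2] for e in pca(l)])
"
```

```text
tcp_pos: [0.4354, 0.2898, 0.1204]
width: 0.0856
turn deg [-0.0252  0.0808 -0.0391] j7 -0.8527368628696339 dist 0.11755426816785255
   [0.005, -0.004, 0.392, -0.0, 0.001, -0.0]
turn deg [  0.1268   0.0396 179.9608] j7 -0.8527368628696339 dist 0.11755426816785255
   [0.005, -0.004, 0.392, 0.001, 0.0, 2.0]
black 1300 (array([310.5123, 301.2323]), array([310.8102, 269.9126]), array([310.1911, 335.0113])) [array([0.4374, 0.2461]), array([0.4361, 0.2682]), array([0.4388, 0.2209])]
```

View pics/w13.png

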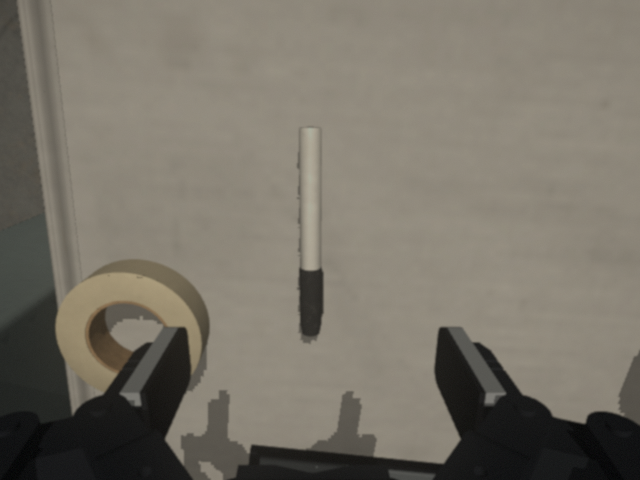

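Black marker runs (311,127)–(310,335), aligned. Grasp.

```bash
python3 -m crank '[[[0,-0.003,0.1,0,0,0,-0.3],[0,-0.003,0.2,0,0,0,-0.3],[0,-0.003,0.29,0,0,0,-0.3],[0,-0.003,0.36,0,0,0,-0.3],[0,-0.003,0.39,0,0,0,-0.3]]]' 40 | grep -E 'tcp|width|force'
python3 -m crank '[[[0,0,0,0,0,0,1],[0,0,0,0,0,0,1],[0,0,0,0,0,0,1],[0,0,0,0,0,0,1],[0,0,0,0,0,0,1]]]' | grep -E 'tcp|width|force'
python3 -m crank '[[[0,0,0,0,0,0,1],[0,0,0,0,0,0,1],[0,0,-0.08,0,0,0,1],[0,0,-0.2,0,0,0,1],[0,0,-0.32,0,0,0,1]]]' | grep -E 'tcp|width|force'
python3 -c "
from h import *
plan(np.array([.5067,.0774,.11]),np.radians(86.9),n=3)"
```

```text
tcp_pos: [0.4333, 0.2892, 0.0013]
wrist_force: [0.1, -0.1, 0.3]
width: 0.0552
grip_force: 0.0
tcp_pos: [0.4351, 0.2915, 0.0051]
wrist_force: [0.2, -0.6, 6.9]
width: 0.011
grip_force: 39.4
tcp_pos: [0.4334, 0.2906, 0.1007]
wrist_force: [0.9, 1.3, 1.1]
width: 0.0114
grip_force: 39.4
turn deg [ -0.1604  -0.0021 -82.9511] j7 -0.8733488354745444 dist 0.225600484781205
   [-0.242, 0.065, -0.01, -0.001, -0.0, -0.307]
   [-0.244, -0.055, -0.01, -0.001, -0.0, -0.307]
   [-0.191, -0.162, -0.01, -0.001, -0.0, -0.307]
turn deg [-0.0022  0.1659 97.0488] j7 -0.8733488354745444 dist 0.225600484781205
   [-0.242, 0.065, -0.01, -0.0, 0.001, 0.359]
   [-0.17, 0.184, -0.01, -0.0, 0.001, 0.359]
   [-0.045, 0.246, -0.01, -0.0, 0.001, 0.359]
```

```bash
python3 -m crank '[[[-0.05,0.01,0,0,0,-0.06,1],[-0.1,0.03,0,0,0,-0.12,1],[-0.15,0.04,-0.01,0,0,-0.18,1],[-0.2,0.05,-0.01,0,0,-0.24,1],[-0.242,0.065,-0.01,0,0,-0.307,1]]]' >/dev/null
python3 -m crank '[[[-0.05,-0.01,0,0,0,-0.06,1],[-0.1,-0.02,0,0,0,-0.12,1],[-0.15,-0.03,-0.01,0,0,-0.18,1],[-0.2,-0.04,-0.01,0,0,-0.24,1],[-0.244,-0.055,-0.01,0,0,-0.307,1]]]' >/dev/null
python3 -m crank '[[[-0.04,-0.03,0,0,0,-0.06,1],[-0.08,-0.06,0,0,0,-0.12,1],[-0.12,-0.09,-0.01,0,0,-0.18,1],[-0.16,-0.13,-0.01,0,0,-0.24,1],[-0.191,-0.162,-0.01,0,0,-0.307,1]]]' >/dev/null
python3 -m crank '[[[0,0,0,0,0,0,1],[0,0,0,0,0,0,1],[0,0,0,0,0,0,1],[0,0,0,0,0,0,1],[0,0,0,0,0,0,1]]]' | grep -E 'tcp|width'
python3 -c "
from h import *
i,m=snap('w14');plan(np.array([.505,.0774,.042]),np.radians(86.9),n=1)
p=np.array(robot.state()['tcp_pos']);w=cv2.inRange(cv2.cvtColor(m,cv2.COLOR_BGR2HSV),(0,0,170),(180,60,255))[:, 280:350]
n,l,s,c=cv2.connectedComponentsWithStats(w[90:330]);k=1+s[1:,4].argmax();print(s[k]);t=s[k,1]+90
print((cast(i,(312,t),p[2]+.01)-p)@np.array([-.9985,.054,0]))
" |grep -v -A1 ' 179'
```

```text
tcp_pos: [0.507, 0.0789, 0.1091]
width: 0.0113
turn deg [-0.0438  0.0077 -0.0598] j7 0.8048547456610601 dist 0.06707565751725753
   [0.007, -0.005, 0.223, -0.0, 0.0, -0.001]
turn deg [  0.0122   0.0688 179.9402] j7 0.8048547456610601 dist 0.06707565751725753
   [0.007, -0.005, 0.223, 0.0, 0.001, 1.999]
[  20   64   33  162 4850]
0.06598378203137839
```

```bash
python3 -m crank '[[[0,-0.005,0.05,0,0,0,1],[0,-0.005,0.1,0,0,0,1],[0,-0.005,0.15,0,0,0,1],[0,-0.005,0.2,0,0,0,1],[0,-0.005,0.223,0,0,0,1]]]' | grep -E 'tcp|width|force'
python3 -m crank '[[[0,0,0.01,0,0,0,1],[0,0,0.02,0,0,0,1],[0,0,0.03,0,0,0,1],[0,0,0.032,0,0,0,1],[0,0,0.032,0,0,0,1]]]' | grep -E 'tcp|width|force'
python3 -m crank '[[[0,0,0.003,0,0,0,1],[0,0,0.006,0,0,0,1],[0,0,0.009,0,0,0,1],[0,0,0.009,0,0,0,1],[0,0,0.009,0,0,0,1]]]' | grep -E 'tcp|width|force'
```

```text
tcp_pos: [0.5062, 0.0765, 0.0405]
wrist_force: [-0.7, -0.4, 0.2]
width: 0.0113
grip_force: 39.3
tcp_pos: [0.5075, 0.0763, 0.0328]
wrist_force: [-0.4, -0.6, 0.6]
width: 0.0112
grip_force: 39.5
tcp_pos: [0.5076, 0.0761, 0.0313]
wrist_force: [-5.1, -3.0, 21.8]
width: 0.0107
grip_force: 41.7
```

```bash
python3 -m crank '[[[0,0,0,0,0,0,0.8],[0,0,0,0,0,0,0.6],[0,0,0,0,0,0,0.4],[0,0,0,0,0,0,0.3],[0,0,0,0,0,0,0.3]]]' | grep -E 'tcp|width|force'
python3 -m crank '[[[0,0,-0.02,0,0,0,0.3],[0,0,-0.06,0,0,0,0.3],[0,0,-0.15,0,0,0,0.3],[0,0,-0.25,0,0,0,0.3],[0,0,-0.35,0,0,0,0.3]]]' | grep tcp
python3 -m crank '[[[0.02,-0.05,-0.04,0,0,0,-1],[0.04,-0.1,-0.08,0,0,0,-1],[0.06,-0.12,-0.12,0,0,0,-1],[0.06,-0.12,-0.12,0,0,0,-1],[0.06,-0.12,-0.12,0,0,0,-1]]]' | grep tcp
python3 -c "
from h import *
snap('w15')"
python3 -m crank '[[[0.05,-0.1,0,0,0,0,-1],[0.1,-0.2,0,0,0,0,-1],[0.16,-0.3,0,0,0,0,-1],[0.16,-0.36,0,0,0,0,-1],[0.16,-0.36,0,0,0,0,-1]]]' | grep tcp
python3 -c "
from h import *
snap('w16')"
```

```text
tcp_pos: [0.507, 0.0762, 0.0296]
wrist_force: [0.0, 0.4, 0.8]
width: 0.0299
grip_force: 0.0
tcp_pos: [0.5065, 0.0767, 0.1365]
tcp_pos: [0.4875, 0.0413, 0.1719]
tcp_pos: [0.4319, -0.0673, 0.1699]
```

View pics/w15.png

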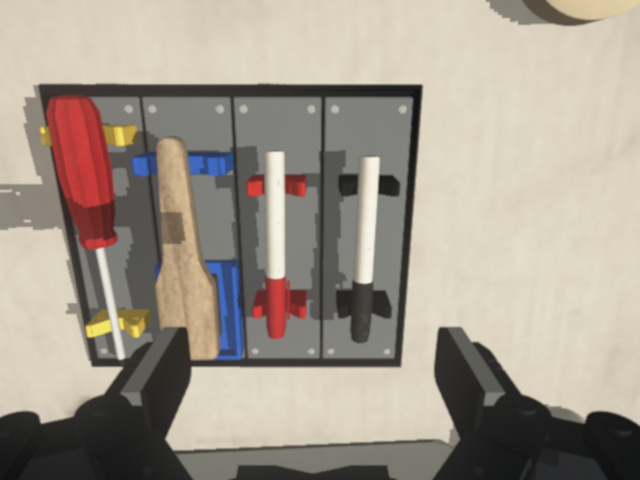

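View pics/w16.png

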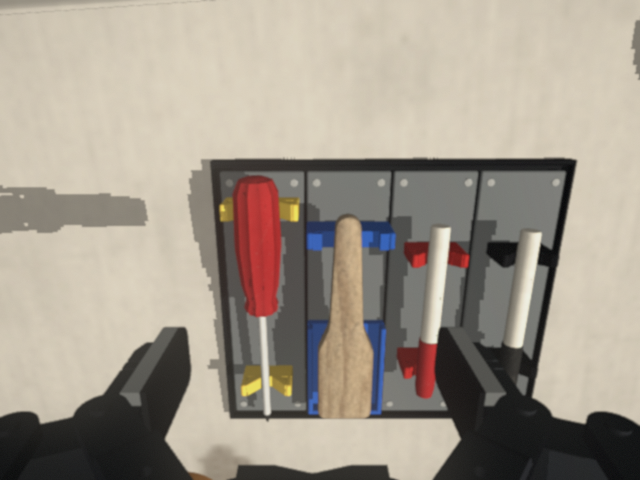

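Both views show all four lying in their rests. A height check by triangulating matching ends will show whether any is propped up.

Run:
```python
from h import *
a,_=load('w15');b,_=load('w16')
for n,p,q in [("red barrel end",(275.5,152),(440.5,226)),("red junction",(276.5,280),(430,342)),("red cap tip",(277,337),(426,396)),("black end",(369.5,157),(531,231)),("black junction",(366,283),(514,345)),
("sd handle end",(74,96),(257,177)),("sd neck",(99,247),(262,315)),("sd tip",(121,358),(267,416)),("brush handle end",(171,138),(348,215)),("brush head end",(189,360),(346,417)),("frame R near",(421,86),(575,160)),("red cradle near L tip",(248,178),(405,246)),("red near R tip",(306,178),(468,247)),("blue near R",(233,155),(395,224))]:
    print(n,*tri([(a,p),(b,q)]))
```

```text
red barrel end [0.4366 0.0196 0.0298] 8.237569485070533e-05
red junction [0.5248 0.0134 0.0342] 0.0005399525450054569
red cap tip [0.5682 0.0105 0.039 ] 0.00015123825815277326
black end [0.443  0.0805 0.0322] 3.132589793238768e-05
black junction [0.532  0.0769 0.0319] 0.0001724380982262496
sd handle end [ 0.3952 -0.1022  0.0332] 8.262975731410918e-05
sd neck [ 0.4946 -0.1082  0.0334] 0.0006030872626692198
sd tip [ 0.5873 -0.1136  0.0285] 0.0008843641200193822
brush handle end [ 0.4231 -0.0442  0.0386] 0.0003993043532775997
brush head end [ 0.5755 -0.0518  0.0506] 0.0011015993948664305
frame R near [0.4008 0.119  0.0067] 0.0002865051230996159
red cradle near L tip [ 0.4544 -0.0021  0.017 ] 0.00036967027765401984
red near R tip [0.4539 0.0388 0.0297] 0.001020424879467227
blue near R [ 0.4373 -0.01    0.0191] 0.001000202677195039
```

Point noise here is several mm, so I'll measure each tool's axis as a line instead, by intersecting centre-line planes from two close, wide-apart views (numbers only).

```bash
python3 -m crank '[[[0,-0.05,0.02,0,0,0,-1],[0,-0.1,0.05,0,0,0,-1],[0,-0.15,0.08,0,0,0,-1],[0,-0.15,0.08,0,0,0,-1],[0,-0.15,0.08,0,0,0,-1]]]' | grep tcp
python3 -m crank '[[[0,0,0,0,0,0,-1],[0,0,0,0,0,0,-1],[0,0,0,0,0,0,-1],[0,0,0,0,0,0,-1],[0,0,0,0,0,0,-1]]]' | grep tcp
python3 -c "
from h import *
snap('a1')"
python3 -m crank '[[[0,0.12,0,0,0,0,-1],[0,0.24,0,0,0,0,-1],[0,0.36,0,0,0,0,-1],[0,0.48,0,0,0,0,-1],[0,0.6,0,0,0,0,-1]]]' | grep tcp
python3 -m crank '[[[0,0.06,0,0,0,0,-1],[0,0.06,0,0,0,0,-1],[0,0.06,0,0,0,0,-1],[0,0.06,0,0,0,0,-1],[0,0.06,0,0,0,0,-1]]]' | grep tcp
python3 -c "
from h import *
snap('a2')"
cat > lines.py <<'E'
from h import *
V={n:load(n) for n in('a1','a2')}
def comp(m,kind):
    h=cv2.cvtColor(m,cv2.COLOR_BGR2HSV)
    if kind=="barrel": w=cv2.inRange(h,(0,0,150),(180,70,255))
    elif kind=="wood": w=cv2.inRange(h,(8,60,60),(20,200,255))
    else: w=mask(m,"red")
    return w
def items(i,m,kind,amin):
    out=[]
    for a,c,b,l in blobs(comp(m,kind),amin):
        p=cast(i,c,.03)
        if .38<p[0]<.62 and -.16<p[1]<.13: out.append((a,p,l,b))
    return out
for n,(i,m) in V.items():
    for k in("barrel","wood","handle"):
        for a,p,l,b in items(i,m,k,300): print(n,k,a,p[:2],b)
E
python3 lines.py
```

```text
tcp_pos: [0.4301, -0.1093, 0.1456]
tcp_pos: [0.4309, -0.1084, 0.147]
tcp_pos: [0.4406, 0.0726, 0.1469]
tcp_pos: [0.4416, 0.0875, 0.1465]
a1 barrel 166651 [ 0.3878 -0.1392] [  0   0 640 480]
a1 barrel 1825 [0.4798 0.0204] [495 236  33 125]
a1 barrel 1704 [0.4876 0.0836] [585 241  41 124]
a1 barrel 3387 [0.5348 0.1058] [598 280  42 145]
a1 barrel 686 [ 0.5393 -0.111 ] [314 331   8 103]
a1 wood 9373 [ 0.515  -0.0463] [375 222  63 217]
a1 handle 6320 [ 0.4407 -0.1057] [294 180  50 150]
a1 handle 654 [0.4548 0.002 ] [469 251  32  28]
a1 handle 389 [0.46   0.0335] [523 253  23  26]
a2 barrel 169260 [0.4118 0.1293] [  0   0 640 480]
a2 barrel 2149 [0.4819 0.0153] [197 236  24 125]
a2 barrel 2019 [0.4869 0.0781] [295 241  18 124]
a2 barrel 1088 [ 0.5349 -0.1367] [  0 315  21 101]
a2 barrel 767 [ 0.5334 -0.1104] [ 26 330  33  91]
a2 wood 6295 [ 0.4853 -0.0558] [ 79 222  60 177]
a2 handle 5037 [ 0.4503 -0.1046] [  0 181  48 151]
a2 handle 320 [0.4587 0.003 ] [176 253  18  27]
a2 handle 416 [0.4588 0.0326] [218 253  25  26]
a2 handle 2087 [0.5476 0.0133] [189 359  60  59]
```

```bash
cat >> lines.py <<'E'
print()
def cl(i,l,r0,r1):
    rows=[r for r in range(r0,r1) if l[r].any()];mid=[np.flatnonzero(l[r]).mean() for r in rows]
    w=[np.ptp(np.flatnonzero(l[r])) for r in rows]
    k,c=np.polyfit(rows,mid,1);A=(k*r0+c,r0);B=(k*r1+c,r1)
    o,d1=ray(i,A);_,d2=ray(i,B);n=np.cross(d1,d2);n/=np.linalg.norm(n);return n,n@o,np.std(np.array(mid)-k*np.array(rows)-c)
def pick(n,k,y,x,tol=.015):
    i,m=V[n];c=[t for t in items(i,m,k,300) if abs(t[1][1]-y)<tol and abs(t[1][0]-x)<.05];return i,max(c,key=lambda t:t[0])[2]
for name,k,y,x,r0,r1,xs in(("red barrel","barrel",.018,.48,242,355,(.44,.46,.52,.548)),("black barrel","barrel",.08,.487,247,360,(.445,.46,.53,.55)),("shaft","barrel",-.111,.536,336,415,(.5,.5576,.58)),("brush","wood",-.05,.50,232,290,(.43,.45,.49)),("brush all","wood",-.05,.50,232,390,(.43,.45,.55))):
    P=[cl(*(lambda t:(t[0],t[1]))(pick(n,k,y,x,.02)),r0,r1) for n in V]
    for X in xs:
        A=np.array([[p[0][1],p[0][2]] for p in P]);b=[p[1]-p[0][0]*X for p in P];Y,Z=np.linalg.solve(A,b);print(name,X,round(Y,4),round(Z,4),[round(p[2],2) for p in P])
E
python3 lines.py | sed '1,/^$/d'
```

```text
red barrel 0.44 0.0204 0.0344 [np.float64(0.23), np.float64(1.02)]
red barrel 0.46 0.0188 0.0353 [np.float64(0.23), np.float64(1.02)]
red barrel 0.52 0.0138 0.0383 [np.float64(0.23), np.float64(1.02)]
red barrel 0.548 0.0115 0.0397 [np.float64(0.23), np.float64(1.02)]
black barrel 0.445 0.0813 0.036 [np.float64(0.22), np.float64(0.18)]
black barrel 0.46 0.0802 0.0365 [np.float64(0.22), np.float64(0.18)]
black barrel 0.53 0.0751 0.0385 [np.float64(0.22), np.float64(0.18)]
black barrel 0.55 0.0736 0.0391 [np.float64(0.22), np.float64(0.18)]
shaft 0.5 -0.1086 0.0318 [np.float64(0.17), np.float64(0.21)]
shaft 0.5576 -0.1121 0.0281 [np.float64(0.17), np.float64(0.21)]
shaft 0.58 -0.1135 0.0266 [np.float64(0.17), np.float64(0.21)]
brush 0.43 -0.0446 0.0411 [np.float64(0.25), np.float64(0.29)]
brush 0.45 -0.0456 0.0415 [np.float64(0.25), np.float64(0.29)]
brush 0.49 -0.0476 0.0424 [np.float64(0.25), np.float64(0.29)]
brush all 0.43 -0.0435 0.0379 [np.float64(0.66), np.float64(4.66)]
brush all 0.45 -0.0453 0.0404 [np.float64(0.66), np.float64(4.66)]
brush all 0.55 -0.0546 0.0526 [np.float64(0.66), np.float64(4.66)]
```

Black marker is near level; red and shaft slopes are less sure (tools near the image edge). Two more views centred for the screwdriver and brush.

```bash
python3 -m crank '[[[0.01,-0.11,0,0,0,0,-1],[0.02,-0.22,0,0,0,0,-1],[0.03,-0.32,0,0,0,0,-1],[0.03,-0.32,0,0,0,0,-1],[0.03,-0.32,0,0,0,0,-1]]]' | grep tcp
python3 -m crank '[[[0,0,0,0,0,0,-1],[0,0,0,0,0,0,-1],[0,0,0,0,0,0,-1],[0,0,0,0,0,0,-1],[0,0,0,0,0,0,-1]]]' | grep tcp
python3 -c "
from h import *
snap('a3')"
python3 -m crank '[[[0,-0.12,0,0,0,0,-1],[0,-0.24,0,0,0,0,-1],[0,-0.36,0,0,0,0,-1],[0,-0.48,0,0,0,0,-1],[0,-0.6,0,0,0,0,-1]]]' | grep tcp
python3 -m crank '[[[0,0,0,0,0,0,-1],[0,0,0,0,0,0,-1],[0,0,0,0,0,0,-1],[0,0,0,0,0,0,-1],[0,0,0,0,0,0,-1]]]' | grep tcp
python3 -c "
from h import *
snap('a4')"
cat > l2.py <<'E'
from h import *
from lines import comp,cast
V={n:load(n) for n in('a1','a2','a3','a4')}
def und(i,uv,k):
    f=240/np.tan(np.radians(i["vfov"])/2);K=np.array([[f,0,i["cx"]],[0,f,i["cy"]],[0,0,1]])
    return cv2.undistortPoints(np.array([[uv]],float),K,np.array([k,0,0,0]),P=K)[0,0]
# name, colour, approx line y at x=.48, x range of rows used
T=[("red barrel","barrel",.0165,.445,.52),("black barrel","barrel",.078,.45,.525),("shaft","barrel",-.111,.505,.55),("sd handle","handle",-.1066,.40,.48),("brush handle","wood",-.046,.43,.475),("brush head","wood",-.0505,.515,.57)]
for k in(0,-.016):
  for name,kind,y,x0,x1 in T:
    L=[]
    for n,(i,m) in V.items():
        w=comp(m,kind);o=[]
        for X in np.arange(x0,x1,.002):
            # expected pixel by projecting (X,y,.035)
            Tm=np.array(i["cam_to_world"]);f=240/np.tan(np.radians(i["vfov"])/2);c=np.linalg.inv(Tm)@np.array([X,y-.054*(X-.48) if kind!="barrel" or name!="shaft" else y,.035,1])
            u=i["cx"]+f*c[0]/-c[2];v=i["cy"]-f*c[1]/-c[2];r=int(round(v));h=45 if kind in("wood","handle") else 14
            if not(2<u<637 and 0<=r<480): continue
            s=np.flatnonzero(w[r,max(0,int(u-h)):int(u+h)])+max(0,int(u-h))
            if len(s)<3 or s.min()<2 or s.max()>637 or np.ptp(s)+1>1.15*len(s): continue
            o.append((r,s.mean(),len(s)))
        if len(o)<12: continue
        o=np.array(o);p=np.polyfit(o[:,0],o[:,1],1)
        for _ in range(3):
            e=o[:,1]-np.polyval(p,o[:,0]);g=abs(e)<max(.4,2*np.median(abs(e)));p=np.polyfit(o[g,0],o[g,1],1)
        r0,r1=o[g,0].min(),o[g,0].max();A=und(i,(np.polyval(p,r0),r0),k);B=und(i,(np.polyval(p,r1),r1),k)
        oo,d1=ray(i,A);_,d2=ray(i,B);nn=np.cross(d1,d2);nn/=np.linalg.norm(nn);L.append((n,nn,nn@oo,g.sum(),np.median(o[:,2])))
    if len(L)<2: print(name,"views",len(L));continue
    for X in(x0,x1):
        A=np.array([l[1][1:] for l in L]);b=np.array([l[2]-l[1][0]*X for l in L]);s=np.linalg.lstsq(A,b,rcond=None)[0];print(k,name,X,s.round(4),"res mm",((A@s-b)*1000).round(1),[l[0] for l in L])
E
python3 l2.py | grep -E '^(0|-0.016) |views'
```

```text
tcp_pos: [0.4269, -0.0092, 0.1465]
tcp_pos: [0.4275, -0.0056, 0.1468]
tcp_pos: [0.4172, -0.1875, 0.147]
tcp_pos: [0.4177, -0.1847, 0.147]
0 red barrel 0.445 [0.0193 0.0362] res mm [-0.1  0.3 -0.5  0.3] ['a1', 'a2', 'a3', 'a4']
0 red barrel 0.52 [0.014  0.0383] res mm [-0.2  0.3 -0.3  0.3] ['a1', 'a2', 'a3', 'a4']
0 black barrel 0.45 [0.081  0.0361] res mm [-0.1 -0.   0.1] ['a1', 'a2', 'a3']
0 black barrel 0.525 [0.0745 0.0377] res mm [ 1.1  0.9 -1.9] ['a1', 'a2', 'a3']
0 shaft 0.505 [-0.109   0.0314] res mm [ 0.1 -0.  -0.1] ['a1', 'a2', 'a4']
0 shaft 0.55 [-0.1116  0.0286] res mm [-0.  0.  0.] ['a1', 'a2', 'a4']
0 sd handle 0.4 [-0.1037  0.0358] res mm [ 0.3 -0.1 -0.2] ['a1', 'a3', 'a4']
0 sd handle 0.48 [-0.1082  0.0329] res mm [ 0.1 -0.1 -0.1] ['a1', 'a3', 'a4']
0 brush handle 0.43 [-0.0444  0.0413] res mm [-0.2  0.1 -0.1  0.2] ['a1', 'a2', 'a3', 'a4']
0 brush handle 0.475 [-0.0466  0.0431] res mm [-0.5  0.4 -0.3  0.5] ['a1', 'a2', 'a3', 'a4']
0 brush head 0.515 [-0.0499  0.0493] res mm [-2.  -1.6  1.8  1.8] ['a1', 'a2', 'a3', 'a4']
0 brush head 0.57 [-0.0527  0.1147] res mm [-15. 
[... 414 characters left out ...]
0.505 [-0.1093  0.0331] res mm [ 0.3 -0.1 -0.2] ['a1', 'a2', 'a4']
-0.016 shaft 0.55 [-0.1117  0.0306] res mm [ 0.1 -0.  -0.1] ['a1', 'a2', 'a4']
-0.016 sd handle 0.4 [-0.1037  0.0363] res mm [ 0.3 -0.1 -0.2] ['a1', 'a3', 'a4']
-0.016 sd handle 0.48 [-0.1082  0.0335] res mm [ 0.1 -0.1 -0.1] ['a1', 'a3', 'a4']
-0.016 brush handle 0.43 [-0.0444  0.0423] res mm [-0.3  0.1  0.   0.3] ['a1', 'a2', 'a3', 'a4']
-0.016 brush handle 0.475 [-0.0466  0.0441] res mm [-0.7  0.4 -0.2  0.6] ['a1', 'a2', 'a3', 'a4']
-0.016 brush head 0.515 [-0.0499  0.0508] res mm [-2.3 -1.8  1.9  2.1] ['a1', 'a2', 'a3', 'a4']
-0.016 brush head 0.57 [-0.0527  0.1174] res mm [-15.3 -10.2  10.8  14.6] ['a1', 'a2', 'a3', 'a4']
```

```bash
cat > l3.py <<'E'
from h import *
V={n:load(n) for n in('a1','a2','a3','a4')}
for name,y,xs in(("groove RB",-.0152,(.405,.5)),("groove KR",.0465,(.405,.5)),("groove BY",-.0768,(.405,.5))):
    L=[]
    for n,(i,m) in V.items():
        g=cv2.GaussianBlur(cv2.cvtColor(m,cv2.COLOR_BGR2GRAY),(3,3),0).astype(float);o=[]
        for X in np.arange(*xs,.0015):
            Tm=np.array(i["cam_to_world"]);f=240/np.tan(np.radians(i["vfov"])/2);c=np.linalg.inv(Tm)@np.array([X,y-.054*(X-.495),.009,1])
            u=i["cx"]+f*c[0]/-c[2];r=int(round(i["cy"]-f*c[1]/-c[2]))
            if not(12<u<627 and 0<=r<480): continue
            a=int(u)-8;s=g[r,a:a+17];w=np.clip(np.median(s)-15-s,0,None)
            if w.max()<8: continue
            k=w.argmax();lo=max(0,k-2);o.append((r,a+(np.arange(lo,min(17,k+3))*w[lo:k+3]).sum()/w[lo:k+3].sum()))
        if len(o)<15: continue
        o=np.array(o);p=np.polyfit(o[:,0],o[:,1],1)
        for _ in range(6):
            e=o[:,1]-np.polyval(p,o[:,0]);q=abs(e)<=max(.4,1.5*np.median(abs(e)));p=np.polyfit(o[q,0],o[q,1],1)
        r0,r1=o[q,0].min(),o[q,0].max();oo,d1=ray(i,(np.polyval(p,r0),r0));_,d2=ray(i,(np.polyval(p,r1),r1));nn=np.cross(d1,d2);nn/=np.linalg.norm(nn);L.append((n,nn,nn@oo,q.sum(),len(o)))
    for X in(.41,.5,.56):
        A=np.array([l[1][1:] for l in L]);b=np.array([l[2]-l[1][0]*X for l in L]);s=np.linalg.lstsq(A,b,rcond=None)[0];print(name,X,s.round(4),((A@s-b)*1000).round(1),[(l[0],l[3],l[4]) for l in L])
E
python3 l3.py
```

```text
groove RB 0.41 [-0.0099  0.0072] [ 0. -0. -0. -0.] [('a1', np.int64(47), 54), ('a2', np.int64(47), 54), ('a3', np.int64(58), 58), ('a4', np.int64(27), 40)]
groove RB 0.5 [-0.0151  0.0095] [-1.1  0.4 -0.2  1. ] [('a1', np.int64(47), 54), ('a2', np.int64(47), 54), ('a3', np.int64(58), 58), ('a4', np.int64(27), 40)]
groove RB 0.56 [-0.0185  0.0111] [-1.9  0.7 -0.3  1.6] [('a1', np.int64(47), 54), ('a2', np.int64(47), 54), ('a3', np.int64(58), 58), ('a4', np.int64(27), 40)]
groove KR 0.41 [0.0523 0.0073] [ 0.  0. -0.] [('a1', np.int64(52), 54), ('a2', np.int64(64), 64), ('a3', np.int64(64), 64)]
groove KR 0.5 [0.0467 0.007 ] [-0. -0.  0.] [('a1', np.int64(52), 54), ('a2', np.int64(64), 64), ('a3', np.int64(64), 64)]
groove KR 0.56 [0.0429 0.0069] [-0.  -0.   0.1] [('a1', np.int64(52), 54), ('a2', np.int64(64), 64), ('a3', np.int64(64), 64)]
groove BY 0.41 [-0.0719  0.0069] [ 0.   0.1 -0.2  0. ] [('a1', np.int64(53), 53), ('a2', np.int64(35), 54), ('a3', np.int64(47), 54), ('a4', np.int64(42), 52)]
groove BY 0.5 [-0.0787  0.0133] [ 0.4 -2.1  2.6 -1.2] [('a1', np.int64(53), 53), ('a2', np.int64(35), 54), ('a3', np.int64(47), 54), ('a4', np.int64(42), 52)]
groove BY 0.56 [-0.0833  0.0176] [ 0.7 -3.5  4.5 -2.1] [('a1', np.int64(53), 53), ('a2', np.int64(35), 54), ('a3', np.int64(47), 54), ('a4', np.int64(42), 52)]
```

Axis lines fit to about 0.5 mm and the rack reference line is level. Markers are seated within about 1 mm of each other, the shaft is down in its V, and the brush position and contact height match a bristles-in-tray fit. Handing in.

```bash
python3 -c "
from bench import robot
print(robot.state()['t']);print(robot.job_done())"
```

```text
38.65
the job is handed in; nothing more can be done
None
```

I handed the job in at 38.7 s, inside the 109 s limit: by my camera checks all four tools lie in their own rests and the tape roll and jar weren't moved (the brush's bristles-in-tray fit is inferred from position and contact height), but I viewed 17 pictures against the limit of 14.

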